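# Move the shoe horn to the folded spare hook and fold the emptied hook away

### The arm

A 6-joint arm with a two-finger parallel gripper is mounted at the origin on the work surface. World frame = base frame: x ahead of the robot, y to its left, z up, the work surface at z = 0. Lengths are in mm, angles in rad, forces in N, time in s.
With the tool pointing down it reaches from about 275 to 725 mm from the base axis. Payload 15.9 kg.
Tool frame: the origin (TCP) lies at the very end of the fingers, on their centre line; the grasp point (between the pads) lies 19 mm behind it; y points along the fingers, z is the direction in which the jaws open and shut, and the axes are right-handed (so a half turn about y gives the same grasp; the last joint's range is limited). The gripper opens to 85 mm and grips with 20 to 120 N. Pads are 22 mm wide; open, the fingers measure 114 mm over their backs; the gripper's body (76 mm by 85 mm) begins 54 mm behind the grasp point. The pads swing forward as they close: fully open they stand 13 mm farther back than shut.
Start: joints at [-1.155, 0.213, -0.034, 1.323, 0, 1.571], TCP at [201.953, -457.384, 231.306] pointing down, gripper open.
Joint ranges: [-2.98, 2.98], [-0.74, 1.72], [-1.14, 1.35], [-2.1, 2.04], [-1.57, 1.44], [-3.14, 3.14]. Speed limits (rad/s): [1.89, 1.89, 2.39, 2.57, 3.14, 3.14].

### API

Orientations are given as a 3x3 rotation matrix whose columns are the frame's x, y, z axes.
In Python, from plant import status, viewer, finish_job gives the robot as it stands.
- The arm moves only by the tool play_rows, never from a script. Its arguments are lists of equal length, an entry for each row: "slide": the shift along the world's x, y, z in mm, a list of three; "yaw": the turn about the world's z in rad. A call has 1 to 20 rows; each row is the pose to reach, as a shift and turn from the pose commanded when the call began; what a row does not reach only later rows make up. A row lasts 1/12 s, in which the tool goes at most 41.7 mm and 7.16 degrees, less where a joint would pass 70% of its speed; a pose out of reach is approached as far as the arm can. A call with a gripper value outside its range is refused whole. "hand" is the closure, from -1 (fully open) to 1 (shut), set as the call begins (left out, the last holds). The fingers move at their own pace and stop on an object; the grip force is fixed at half the most. Time passes only in rows, so rows that repeat a pose let the fingers close. It gives the time, the measured TCP pose, the force and the opening at its end, in the units of the state.
- status.read_state(): the state, without advancing time (a new reading comes with each control period).
- viewer.snapshot(name): name is "scene" or "top" or "wrist"; returns a dict with "color" (384x512x3 uint8, red, green, blue), "depth" (384x512 float32, mm along the optical axis (not along the pixel's ray), 0 where there is no reading), "fx", "fy", "cx", "cy" (pixels), "world_from_camera" (4x4, takes a point from camera to world coordinates); the wrist camera has in their place "hand_eye" (4x4, takes a point from camera to tool coordinates, whose origin is the TCP and whose axes are the tool frame's). Camera axes: x right, y up, looking along -z (the intrinsics and any distortion apply to the point x, -y, -z); pixel columns grow to the right and rows downward; lengths in mm; the calibration is good to about 2 mm. A picture is of the moment at which its call begins: read the wrist's pose just before it.
- finish_job(): hands the job in, once; it reports no verdict.
Trained networks look in a picture, given as the dict that the camera call returned (one of the last four; its "shot" number tells which), for a name from the list of things; names that differ only in an ending like _2 or _b are one class to them, and where a whole thing is asked for, a point or a joint stands for the part that bears it (a point fixed in the world has none). Each returns a list of dicts, best first, with "p" (0 to 1); they miss things now and then, are a little off and sometimes report something else, mostly with a low value. They report only what shows in the picture. A call takes as long as a camera call. They do not tell look-alikes from the thing itself.
- viewer.recognise(picture, thing): "position" ([row, column] in pixels, amid what is visible of it).
The state is a dict: "t": time; "joint_pos": joint angles; "qvel": joint speeds; "joint_torque": joint torques, N m; "ee_pos": TCP position; "tool_rot": TCP orientation; "force": force on the tool from outside, world axes, zero at the start; "ft_torque": the same for the moment, N m; "finger_gap": opening from 0.0 (shut) to 1.0 (fully open).
Only numpy, scipy, OpenCV 4.12 (cv2) and the standard library are available. Lean on these libraries where they do the work, as an engineer would, in place of code of your own. Each camera call takes 0.05 s, during which the arm holds its last target.

### The job

Fold the spare hook on the hallway rack all the way out, hang the shoe horn from it by its eye instead of the hook it hangs on now, then fold the emptied hook up until it lies fully flat and let everything go. Both hooks have stiff hinges and are only stuck on with foam tape, so ease them over and feel for their stops: never push or pull on a hook hard enough to spoil its tape, do not drop the shoe horn, and leave everything else on the table where it is.

Things in the scene. Friction and masses are not known exactly. Their poses are not given: they have to be found in the camera images.
- rack: Free-standing plywood hallway rack, fixed: an upright board 16 mm thick, 360 mm wide, 250 mm high, on a foot shelf 16 mm thick reaching 130 mm out in front of the board's middle plane, with a 12 mm high front rim. Origin at the underside, mid-thickness and mid-width of the board. x points into the board from the front (hooks are on the -x side), y along the board, z up.
- block_used: Wooden block, 60 mm wide, 92 mm high, 6 mm thick, fixed on the board's front face; it carries the folding hook on which the shoe horn hangs at the start. Origin on the block's front face, mid-width, 195 mm above the table; axes as the rack's (-x straight out, z up). The two blocks with their hooks are alike, 130 mm apart along the board; which is left or right changes.
- block_spare: The other block: its hook is empty and folded up (or nearly) at the start. The hooks were stuck on by hand with one to three layers of foam tape and are not tracked: each hinge axis runs along the board, 19 to 25 mm out from the block's face, up to 6 mm above or below the block's origin, and the hook is up to 1.5 mm off sideways. Feel for it.
- flip_used (a joint): Angle of the arm of the hook on block_used: 0 = folded up flat (upright), 1.57 = fully out at its stop (level, straight out). A steel bar 62 mm long from the hinge axis, 9 mm wide (along the board), 7 mm thick. 58.5 mm from the axis a lip 7 by 7 mm stands 8.5 mm proud: up when out, towards the board when folded, where it lands on a narrow tongue of the hook's plate.
- flip_spare (a joint): The same for the hook on block_spare. Both hinges are stiff, 0.15 to 0.28 N m of friction either way, not the same on both, and stay wherever they are left; knuckles 26 mm wide surround the axis within 7 mm, in front of a plate 30 mm wide. Pinched, the arm has to turn between the fingers, and it creeps in a light grip while it turns.
- pull_used (a joint): Stretch of the foam tape of the hook on block_used, square to the board, m: plus = hook pulled away from the board, minus = pressed towards it. The tape is springy, 7 N per mm; beyond 2 mm (14 N) either way it is spoilt.
- pull_spare (a joint): The same for the hook on block_spare.
- sag_used (a joint): Shift up (plus) or down (minus) on its tape of the hook on block_used, m; also 7 N per mm, spoilt beyond 2 mm (14 N) either way. Along the board the hooks are firm.
- sag_spare (a joint): The same for the hook on block_spare.
- horn_eye (a point): Centre of the wooden shoe horn's eye, a round hole 24 mm across. Hangs upright: z up, width along the board, 8 mm thick across it. Head 46 mm wide, flat upright sides 17 mm up and down from here, rounded top 27 mm up; below, a 24 mm neck and a 42 mm blade end 142 mm down. About 55 g. When hung this is 8.5 mm below the arm's middle line; at the start 31 to 47 mm out from the hinge.
- polish_tin: Bystander: flat round shoe-polish tin, 72 mm across, 21 mm high, on the rack's foot shelf. Origin under its centre.
- clothes_peg: Bystander: green plastic clothes peg 75 mm long, 15 mm high, lying on the rack's foot shelf. Origin under its centre.
- padlock: Bystander: steel padlock lying flat, about 75 by 50 mm and 20 mm high. Origin under its centre.
- key_tray: Bystander: black plastic key tray 160 by 110 mm, 20 mm high. Origin under its centre.
- tin: Bystander: round aluminium tin with a hinged lid, 92 mm across, 47 mm high. Origin under its centre.
- power_bank: Bystander: flat black power bank 140 by 68 mm, 16 mm thick. Origin under its centre.
Mind the look-alikes: they are no part of the job. Leave any red look-alike of the part that bears horn_eye alone.

How it is judged:
By the outcome, as a careful person would: the job done as asked, in the order asked, and still so for the second after the job is handed in, with the robot touching nothing.
It also fails if it takes over 72 s, if anything falls off the work surface, if the arm or the gripper's body presses on something with over 40 N, if the wrist force passes 120 N, or if a joint passes its speed limit or range.

## Working session

There is one attempt and no reset: what is moved stays moved. The work goes in short steps, Python scripts to look and compute and a tool call to move; the robot and the scene stay as the last step left them, time stands still between calls to the robot, and variables do not carry over. Pictures are saved under pics/ and viewed, and the job is handed in when it is done.

Besides the shell and the picture viewer there is one more tool, called after "Emit:" as a command line: name --pt "numbers of a row" for each row, then --argument value for the rest. play_rows: Moves the arm, as the interface text tells. Its arguments: {"type":"object","properties":{"slide":{"type":"array"},"yaw":{"type":"array"},"hand":{"type":"number"}},"required":["slide","yaw"]}

```bash
ls; mkdir -p pics
cat > h.py <<'E'
import numpy as np, cv2
from plant import status, viewer
def save(s,n):
    cv2.imwrite('pics/'+n+'.png', cv2.cvtColor(s['color'],cv2.COLOR_RGB2BGR))
def wfc(s,st=None):
    if 'world_from_camera' in s: return np.array(s['world_from_camera'])
    T=np.eye(4);T[:3,:3]=np.array(st['tool_rot']);T[:3,3]=st['ee_pos']
    return T@np.array(s['hand_eye'])
def cloud(s,st=None):
    d=s['depth'];h,w=d.shape
    u,v=np.meshgrid(np.arange(w),np.arange(h))
    X=(u-s['cx'])/s['fx']*d;Y=-(v-s['cy'])/s['fy']*d
    P=np.stack([X,Y,-d,np.ones_like(d)],-1)@wfc(s,st).T
    P=P[...,:3];P[d==0]=np.nan
    return P
E
python3 - <<'E'
from h import *
st=status.read_state();print(st)
for n in['scene','top','wrist']:
    s=viewer.snapshot(n);save(s,n+'0');print(n,s.keys())
    P=cloud(s,st)
    np.savez('/tmp/'+n,P=P,c=s['color'])
    for t in['block_used','block_spare','flip_used','horn_eye','polish_tin','clothes_peg','rack']:
        for r in viewer.recognise(s,t)[:3]:
            a,b=[int(round(x)) for x in r['position']];print(t,round(r['p'],2),a,b,P[a,b].round(0))
E
```

```text
pics
{'t': 0.0, 'joint_pos': array([-1.15499002e+00,  2.13337374e-01, -3.50485209e-02,  1.32346780e+00,
       -1.39153500e-05,  1.57081891e+00]), 'qvel': array([-2.13183356e-03,  2.20970556e-04, -9.19884056e-04,  9.25388999e-05,
       -1.98435146e-04,  1.50407852e-03]), 'joint_torque': array([ 2.36383530e-03, -6.86169863e+01,  4.87111080e+01,  1.77035364e-02,
        2.59463231e-04, -9.49101320e-06]), 'ee_pos': array([ 201.82996676, -457.1031624 ,  230.82972873]), 'tool_rot': array([[-9.14800044e-01, -4.39827840e-04,  4.03906779e-01],
       [-4.03907018e-01,  9.61645361e-04, -9.14799539e-01],
       [ 1.39392244e-05, -9.99999441e-01, -1.05736277e-03]]), 'force': array([-0.39734064,  0.17385524,  0.37381569]), 'ft_torque': array([ 0.02193792,  0.02084999, -0.03375214]), 'finger_gap': 0.9984605008101909}
scene dict_keys(['color', 'depth', 'fx', 'fy', 'cx', 'cy', 'world_from_camera', 'shot'])
block_used 0.72 223 119 [ 661. -272.  227.]
block_spare 0.58 176 100 [ 555. -302.  248.]
flip_used 0.63 216 148 [ 621. -228.  191.]
horn_eye 0.85 235 155 [ 604. -228.  114.]
horn_eye 0.84 258 241 [693. -66. 105.]
polish_tin 0.6 254 160 [ 592. -230.   35.]
clothes_peg 0.47 289 174 [ 683. -208.   27.]
rack 0.97 260 138 [ 581. -281.   14.]
top dict_keys(['color', 'depth', 'fx', 'fy', 'cx', 'cy', 'world_from_camera', 'shot'])
block_used 0.53 153 360 [ 635. -278.  241.]
block_spare 0.74 185 250 [576.  -5.  16.]
block_spare 0.57 205 368 [ 508. -305.  214.]
flip_used 0.45 159 338 [ 664. -277.   24.]
horn_eye 0.72 145 271 [682. -62. 106.]
horn_eye 0.67 171 326 [ 608. -218.  124.]
polish_tin 0.56 185 324 [ 580. -231.   36.]
rack 0.66 197 343 [ 547. -294.   16.]
wrist dict_keys(['color', 'depth', 'fx', 'fy', 'cx', 'cy', 'hand_eye', 'shot'])
```

Run:
```python
import cv2,numpy as np
a=cv2.imread('pics/scene0.png');b=cv2.imread('pics/top0.png')
cv2.imwrite('pics/s0c.png',cv2.resize(a[120:320,40:300],None,fx=3,fy=3,interpolation=cv2.INTER_CUBIC))
cv2.imwrite('pics/t0c.png',cv2.resize(b[90:260,230:430],None,fx=3.5,fy=3.5,interpolation=cv2.INTER_CUBIC))
```

```text
(no output)
```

View pics/scene0.png

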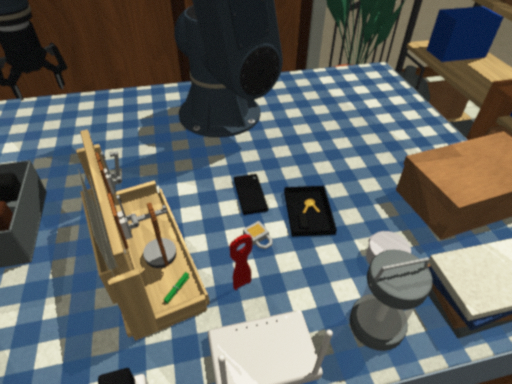

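View pics/top0.png

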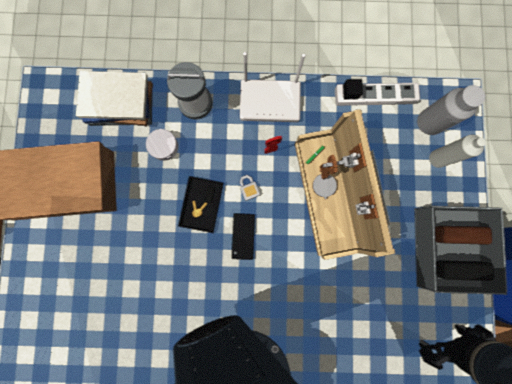

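Run:
```python
import cv2,numpy as np
a=cv2.imread('pics/scene0.png');b=cv2.imread('pics/top0.png')
cv2.imwrite('pics/s0d.png',cv2.resize(a[120:310,40:290],None,fx=3,fy=3,interpolation=cv2.INTER_CUBIC))
```

```text
(no output)
```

View pics/s0d.png

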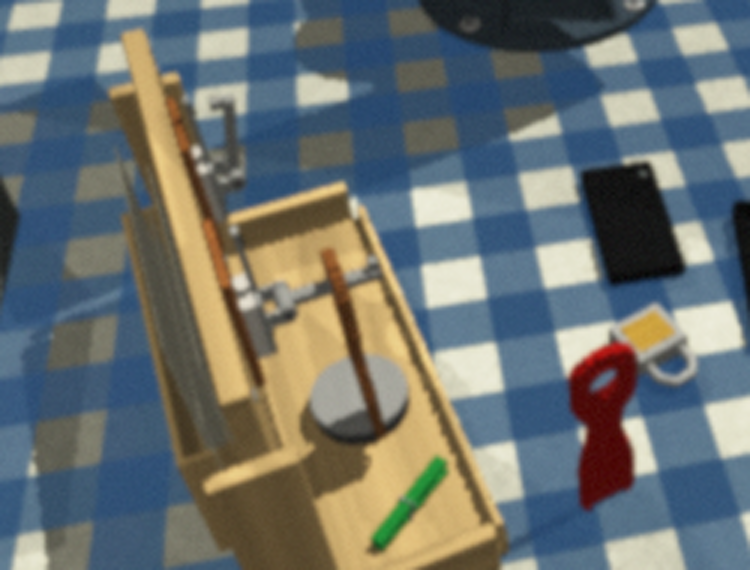

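View pics/t0c.png

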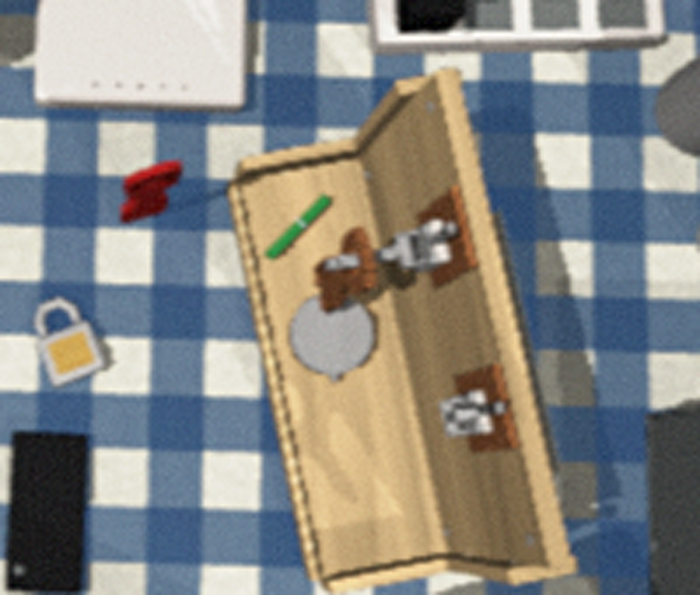

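Run:
```python
import numpy as np
for n in['top','scene']:
    D=np.load(f'/tmp/{n}.npz');P=D['P'];c=D['c'].astype(int)
    m=(P[...,0]>400)&(P[...,0]<800)&(P[...,1]<-130)&(P[...,1]>-400)
    q=P[m];cc=c[m]
    t=q[(q[:,2]>243)&(q[:,2]<257)]
    print(n,len(t))
    mu=t[:,:2].mean(0);U,S,V=np.linalg.svd(t[:,:2]-mu);d=V[0]*np.sign(V[0][0])
    # robust
    for _ in range(5):
        nn=np.array([-d[1],d[0]]);r=(t[:,:2]-mu)@nn;k=abs(r-np.median(r))<12
        t=t[k];mu=t[:,:2].mean(0);U,S,V=np.linalg.svd(t[:,:2]-mu);d=V[0]*np.sign(V[0][0])
    s=(t[:,:2]-mu)@d;nn=np.array([-d[1],d[0]]);r=(t[:,:2]-mu)@nn
    print(mu,d,np.degrees(np.arctan2(d[1],d[0])),'ext',np.percentile(s,[0,1,99,100]),'thick',np.percentile(r,[1,50,99]),'z',np.median(t[:,2]),len(t))
    # foot shelf z
    f=(q-np.r_[mu,0])[:,:2]
    r=f@nn;s=f@d;
    k=(r>15)&(r<115)&(q[:,2]>8)&(q[:,2]<24);print('shelf',np.median(q[k,2]))
    # front face
    k=(abs(s)<178)&(r>-30)&(r<40)&(q[:,2]>40)&(q[:,2]<235)
    h,e=np.histogram(r[k],bins=np.arange(-20,60,2));print(list(zip(e[:-1],h)))
    for lo in range(-180,180,40):
        kk=k&(s>=lo)&(s<lo+40);print(lo,np.percentile(r[kk],[5,25,50,75,95]).round(1))
```

```text
top 1170
[ 568.13999966 -303.74982408] [0.97677043 0.2142884 ] 12.373782701146036 ext [-173.57717638 -169.54868236  176.54687977  180.98338651] thick [-9.8647469   0.18477671 11.50281347] z 249.01297044383932 1127
shelf 15.531960202141363
[(np.int64(-20), np.int64(0)), (np.int64(-18), np.int64(0)), (np.int64(-16), np.int64(0)), (np.int64(-14), np.int64(0)), (np.int64(-12), np.int64(0)), (np.int64(-10), np.int64(0)), (np.int64(-8), np.int64(0)), (np.int64(-6), np.int64(0)), (np.int64(-4), np.int64(0)), (np.int64(-2), np.int64(0)), (np.int64(0), np.int64(0)), (np.int64(2), np.int64(2)), (np.int64(4), np.int64(1605)), (np.int64(6), np.int64(553)), (np.int64(8), np.int64(5)), (np.int64(10), np.int64(219)), (np.int64(12), np.int64(76)), (np.int64(14), np.int64(17)), (np.int64(16), np.int64(12)), (np.int64(18), np.int64(14)), (np.int64(20), np.int64(52)), (np.int64(22), np.int64(22)), (np.int64(24), np.int64(47)), (np.int64(26), np.int64(4)), (np.int64(28), np.int64(6)), (np.int64(30), np.int64(10)), (np.int64(32), np.int64(13)), (np.int64(34), np.int64(14)), (np.int64(36), np.int64(18)), 
[... 1572 characters left out ...]
4)), (np.int64(32), np.int64(34)), (np.int64(34), np.int64(49)), (np.int64(36), np.int64(47)), (np.int64(38), np.int64(39)), (np.int64(40), np.int64(0)), (np.int64(42), np.int64(0)), (np.int64(44), np.int64(0)), (np.int64(46), np.int64(0)), (np.int64(48), np.int64(0)), (np.int64(50), np.int64(0)), (np.int64(52), np.int64(0)), (np.int64(54), np.int64(0)), (np.int64(56), np.int64(0))]
-180 [-29.7 -28.7 -27.6 -25.6   5.2]
-140 [-26.9 -19.  -18.8  23.5  31.2]
-100 [-26.8   8.   15.   22.4  37.6]
-60 [-27.  -26.7 -26.5 -18.7   6.8]
-20 [-26.8 -26.6 -26.4 -18.5  26.2]
20 [-26.6 -18.5  16.8  24.3  36.8]
60 [-27.3 -24.    7.1   9.4  12.3]
100 [7.1 7.2 7.2 7.2 8.3]
140 [-27.1 -16.1  -3.5   7.5  19. ]
```

```bash
cat >> h.py <<'E'
MU=np.array([568.14,-303.75]);Dv=np.array([0.97677,0.21429]);Nv=np.array([-0.21429,0.97677])
R0=11.8
def to_rack(P):
    f=P[...,:2]-MU
    return np.stack([f@Dv,f@Nv-R0,P[...,2]],-1)
def to_world(q):
    q=np.asarray(q,float);return np.r_[MU+q[0]*Dv+(q[1]+R0)*Nv,q[2]]
E
python3 - <<'E'
from h import *
for n in['top','scene']:
    D=np.load(f'/tmp/{n}.npz');Q=to_rack(D['P']);c=D['c'].astype(int)
    m=(abs(Q[...,0])<120)&(Q[...,1]>-3)&(Q[...,1]<2)&(Q[...,2]>140)&(Q[...,2]<245)
    red=(c[...,0]-c[...,2]>60)&(c[...,0]<190)
    # block face extents
    for lo,hi in((-110,-10),(10,110)):
        k=m&(Q[...,0]>lo)&(Q[...,0]<hi); q=Q[k]
        if len(q)>10: print(n,'block s',np.percentile(q[:,0],[0,2,98,100]).round(1),'z',np.percentile(q[:,2],[0,2,98,100]).round(1),'r',np.median(q[:,1]))
    k=(abs(Q[...,0])<120)&(Q[...,1]>4)&(Q[...,1]<100)&(Q[...,2]>60)&(Q[...,2]<260)
    vs,us=np.nonzero(k)
    for v,u in list(zip(vs,us))[::1 if n=='top' else 3]:
        print(n,v,u,Q[v,u].round(0).astype(int),D['c'][v,u]) if n=='top' and Q[v,u][0]<0 else None
    k2=k&(Q[...,0]>0); q=Q[k2]
    if n=='top':
      h=q[q[:,2]>170]
      for lo in range(0,100,5):
        g=h[(h[:,1]>=lo)&(h[:,1]<lo+5)]
        if len(g):print('used r',lo,'s',g[:,0].min().round(1),g[:,0].max().round(1),'z',np.percentile(g[:,2],[0,50,100]).round(1),len(g))
E
```

```text
top block s [-93.4 -92.2 -34.6 -33.8] z [156.3 159.4 244.6 245. ] r -0.13211219072962166
top block s [36.3 36.6 95.3 96. ] z [155.7 159.3 244.8 244.9] r -0.22529518454038566
top 202 363 [-49   9 210] [90 79 75]
top 202 364 [-50   8 215] [145 143 142]
top 202 365 [-51   6 214] [172 167 161]
top 203 359 [-49   9 177] [132 121 110]
top 203 360 [-50  10 188] [133 126 116]
top 203 361 [-51   9 193] [117 112 112]
top 203 362 [-51   9 200] [100  98  96]
top 203 363 [-52  10 212] [110 113 109]
top 203 364 [-52   7 210] [166 164 163]
top 203 365 [-53   5 209] [192 190 185]
top 204 356 [-51  24 196] [147 135 115]
top 204 357 [-52  23 204] [141 136 124]
top 204 358 [-52  20 200] [142 139 137]
top 204 359 [-52  18 201] [166 163 161]
top 204 360 [-53  14 199] [160 160 156]
top 204 361 [-53  12 201] [149 147 146]
top 204 362 [-54   9 199] [123 121 118]
top 204 363 [-54   8 204] [116 113 115]
top 204 364 [-55   9 213] [142 142 140]
top 204 365 [-55   6 212] [170 164 162]
top 205 355 [-53  27 198] [144 131 116]
top 205 356 [-53  24 197] [165 160 150]
top 205 357 [-54  23 199] [167 165 160]
top 205 3
[... 4815 characters left out ...]
 192.8 197.2] 11
used r 35 s 61.4 69.8 z [191.3 192.4 196. ] 7
used r 40 s 60.5 68.4 z [189.9 193.1 194.3] 7
used r 45 s 60.8 69.4 z [189.4 192.9 194.9] 7
used r 50 s 61.9 81.5 z [195.8 204.7 208.7] 3
used r 55 s 42.3 85.4 z [170.6 207.3 211.3] 36
used r 60 s 42.0 87.1 z [170.8 195.  213.8] 74
used r 65 s 62.1 67.6 z [191.  192.6 196.5] 6
used r 70 s 60.4 68.6 z [190.7 192.8 193.9] 8
used r 75 s 61.3 68.9 z [192.5 192.9 194. ] 4
used r 80 s 60.8 68.2 z [187.9 199.9 202.5] 8
used r 85 s 61.9 68.9 z [187.3 198.7 200.8] 5
scene block s [-90.2 -86.5 -31.3 -30.4] z [155.9 158.8 244.8 245. ] r -0.1135750163269682
scene block s [38.2 42.8 98.  98.9] z [155.2 157.8 244.8 245. ] r -0.3420716989714965
```

Run:
```python
from h import *
t=to_world([-64.5,30,300]);print(t, t-np.array([201.95,-457.38,231.3]), np.arctan2(Dv[1],Dv[0])+1.155)
D=np.load('/tmp/top.npz');Q=to_rack(D['P'])
k=(Q[...,0]>30)&(Q[...,0]<100)&(Q[...,1]>49)&(Q[...,1]<75)&(Q[...,2]>60)
q=Q[k]
for z in range(60,215,10):
    g=q[(q[:,2]>=z)&(q[:,2]<z+10)]
    if len(g):print(z,len(g),g[:,0].min().round(1),g[:,0].max().round(1),g[:,1].min().round(1),np.median(g[:,1]).round(1),g[:,1].max().round(1))
D=np.load('/tmp/scene.npz');Q=to_rack(D['P'])
k=(Q[...,0]>30)&(Q[...,0]<100)&(Q[...,1]>45)&(Q[...,1]<80)&(Q[...,2]>30)
q=Q[k];print('scene')
for z in range(30,215,10):
    g=q[(q[:,2]>=z)&(q[:,2]<z+10)]
    if len(g):print(z,len(g),g[:,0].min().round(1),g[:,0].max().round(1),g[:,1].min().round(1),np.median(g[:,1]).round(1),g[:,1].max().round(1))
```

```text
[ 496.181013 -276.742719  300.      ] [294.231013 180.637281  68.7     ] 1.3709649042016006
60 12 45.5 85.3 60.2 60.8 63.6
70 11 44.4 83.3 60.2 61.1 63.4
80 10 44.7 85.4 57.4 61.6 63.9
90 8 45.4 64.3 57.7 61.7 62.9
100 14 47.3 84.2 55.1 62.0 64.1
110 7 49.7 69.4 57.6 62.4 63.2
120 8 51.0 67.8 59.2 62.9 63.5
130 5 54.0 62.8 62.0 62.8 62.9
140 4 56.4 65.4 61.7 62.0 62.7
150 11 47.9 84.6 61.5 62.6 63.2
160 15 43.7 86.8 58.3 62.6 63.2
170 17 42.1 87.1 57.9 62.6 63.4
180 11 42.4 86.7 55.6 62.6 63.2
190 40 42.0 87.1 49.3 63.0 74.9
200 53 44.6 86.3 54.9 59.8 63.7
210 7 56.4 70.3 56.0 58.9 63.4
scene
30 151 30.2 64.2 45.2 57.5 80.0
40 4 65.5 86.1 56.9 58.3 62.1
50 12 55.6 88.8 56.9 58.8 62.9
60 14 46.1 88.6 56.9 58.4 62.5
70 11 68.8 87.5 56.4 59.6 63.1
80 12 47.6 88.1 56.3 58.9 63.0
90 15 75.9 87.9 55.5 59.5 63.2
100 23 55.0 86.1 55.1 58.1 63.0
110 20 51.1 82.8 55.0 58.4 62.7
120 18 53.5 80.7 55.0 57.8 62.2
130 17 67.1 79.3 54.9 58.5 62.7
140 11 51.3 81.8 54.9 56.2 62.6
150 9 63.0 87.1 55.0 56.7 62.4
160 22 53.1 89.9 54.9 56.7 62.7
170 22 57.2 90.1 55.0 58.1 62.8
180 45 44.4 90.6 45.7 59.7 78.5
190 81 50.4 90.7 45.5 59.8 79.5
200 73 46.4 86.7 55.0 58.8 63.0
210 1 64.7 64.7 55.2 55.2 55.2
```

Emit:
play_rows --pt "0 0 40" --pt "0 0 80" --pt "30 20 90" --pt "65 39 90" --pt "100 60 90" --pt "134 80 90" --pt "168 100 90" --pt "200 120 80" --pt "235 140 80" --pt "268 158 80" --pt "302 180 80" --pt "302 180 80" --pt "302 180 80" --pt "302 180 80" --yaw '[0,0,0.12,0.24,0.36,0.48,0.6,0.72,0.84,0.96,1.08,1.2,1.32,1.371]' --hand -0.2

```text
t: 2.37
ee_pos: [504.6, -276.7, 310.9]
tool_rot: [[0.223, -0.001, 0.975], [-0.975, 0.0, 0.223], [-0.0, -1.0, -0.0]]
force: [1.0, 0.6, 0.2]
finger_gap: 0.6
```

Run:
```python
from h import *
st=status.read_state();print(st['t'],st['ee_pos'],st['tool_rot'].round(4),st['force'],st['finger_gap'],to_rack(st['ee_pos']))
s=viewer.snapshot('wrist');save(s,'w1');P=cloud(s,st);np.savez('/tmp/w1',P=P,c=s['color']);print(s['hand_eye'])
Q=to_rack(P)
k=(Q[...,0]<-40)&(Q[...,0]>-90)&(Q[...,2]>245)&(Q[...,2]<262)&(Q[...,1]>12)
print(k.sum()); 
if k.sum(): print(np.percentile(Q[k],[2,50,98],axis=0))
```

```text
2.3667 [ 504.6237607  -276.72473942  310.91414991] [[ 2.229e-01 -5.000e-04  9.748e-01]
 [-9.748e-01  2.000e-04  2.229e-01]
 [-3.000e-04 -1.000e+00 -5.000e-04]] [1.01933602 0.61739854 0.19227648] 0.6002540791983783 [-56.24951398  28.2083587  310.91414991]
[[-3.60462066e-04 -9.57025375e-01 -2.90003969e-01 -7.44418168e+01]
 [-7.59046802e-04  2.90004166e-01 -9.57025082e-01 -1.43165944e+02]
 [ 9.99999647e-01 -1.24844653e-04 -8.30962551e-04  4.74310067e-01]
 [ 0.00000000e+00  0.00000000e+00  0.00000000e+00  1.00000000e+00]]
258
[[-68.25572029  21.38813256 247.4922262 ]
 [-64.06881625  29.76770263 256.20110384]
 [-59.98723121  35.43861538 258.51537657]]
```

View pics/w1.png

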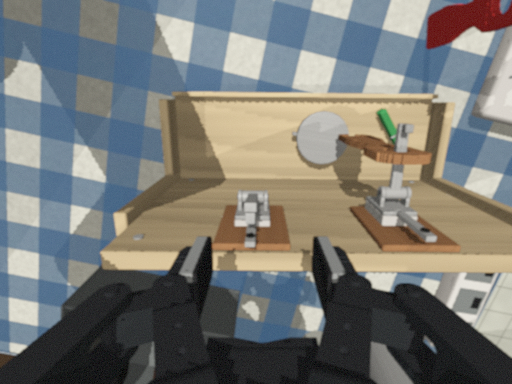

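Run:
```python
from h import *
D=np.load('/tmp/w1.npz');Q=to_rack(D['P'])
for c in(-64,65.5):
    k=(abs(Q[...,0]-c)<14)&(abs(Q[...,0]-c)>6)&(Q[...,1]>11)&(Q[...,1]<40)&(Q[...,2]>170)&(Q[...,2]<215)
    q=Q[k];print(c,len(q))
    for lo in range(10,40,2):
        g=q[(q[:,1]>=lo)&(q[:,1]<lo+2)]
        if len(g):print('  r',lo,len(g),'z',np.percentile(g[:,2],[5,50,95]).round(1),'s',g[:,0].min().round(1),g[:,0].max().round(1))
    # arm
    k=(abs(Q[...,0]-c)<5)&(Q[...,1]>20)&(Q[...,2]>150)
    q=Q[k];print('arm')
    for lo in range(20,96,3):
        g=q[(q[:,1]>=lo)&(q[:,1]<lo+3)]
        if len(g):print('  r',lo,len(g),'z',np.percentile(g[:,2],[5,50,95]).round(1),'s',g[:,0].min().round(1),g[:,0].max().round(1))
# block + table check
k=(abs(Q[...,1])<3)&(Q[...,2]>150)&(Q[...,2]<245);
for lo,hi in((-110,-10),(10,110)):
    q=Q[k&(Q[...,0]>lo)&(Q[...,0]<hi)];print(np.percentile(q,[1,50,99],axis=0).round(1))
k=(abs(Q[...,0])<170)&(Q[...,1]<0)&(Q[...,2]>240);print('boardtop',np.percentile(Q[k],[2,50,98],axis=0))
k=(Q[...,1]>40)&(Q[...,1]<100)&(abs(Q[...,2]-16)<6);print('shelf',np.median(Q[k][:,2]))
```

```text
-64 233
  r 10 6 z [196.9 199.3 200. ] s -77.0 -52.7
  r 12 18 z [197.1 199.5 201. ] s -76.9 -51.8
  r 14 18 z [193.9 199.6 200.6] s -77.0 -51.9
  r 16 22 z [195.1 199.1 200.7] s -77.0 -51.9
  r 18 27 z [195.9 200.  201.3] s -76.9 -50.9
  r 20 30 z [197.1 200.7 201.2] s -78.0 -51.0
  r 22 44 z [196.6 199.8 201.2] s -78.0 -51.0
  r 24 38 z [194.6 199.  201. ] s -76.9 -52.0
  r 26 30 z [194.9 197.  199.4] s -77.1 -52.0
arm
  r 20 36 z [200.4 257.8 258.6] s -67.5 -59.0
  r 23 60 z [197.7 256.9 258.2] s -68.8 -59.1
  r 26 92 z [196.2 255.1 257.7] s -68.9 -59.1
  r 29 81 z [220.1 255.4 256.7] s -68.6 -60.0
  r 32 86 z [238.3 255.1 256.9] s -68.3 -60.0
  r 35 73 z [253.  384.7 387.1] s -68.9 -59.1
  r 38 1588 z [385.6 393.3 399.1] s -69.0 -59.0
  r 41 1 z [396.3 396.3 396.3] s -64.8 -64.8
  r 44 62 z [397.5 399.7 404.1] s -69.0 -66.3
  r 47 250 z [402.9 405.4 407. ] s -69.0 -65.2
65.5 528
  r 10 17 z [207.5 208.7 210.1] s 53.1 77.8
  r 12 182 z [173.  197.1 208.2] s 51.5 79.4
  r 14 36 z [185.6 192.7 196.2] s 51.6 77.8
  r 16 40 z [186.1 193.8 196.1] s 51.5 77.4
  r 18 24 z [185.2 194.6 19
[... 957 characters left out ...]
 [190.9 193.7 194.9] s 60.5 69.2
  r 68 33 z [191.8 194.  194.9] s 60.6 68.7
  r 71 43 z [192.  194.1 194.9] s 60.5 69.0
  r 74 31 z [192.  194.  195.5] s 60.5 68.7
  r 77 39 z [190.6 193.9 195.3] s 60.5 69.2
  r 80 54 z [193.7 201.9 203.3] s 60.6 67.9
  r 83 49 z [190.9 201.4 203.5] s 60.6 67.9
  r 86 22 z [192.4 200.2 202.8] s 60.7 67.5
[[-9.320e+01 -7.000e-01  1.594e+02]
 [-5.930e+01  1.000e-01  2.193e+02]
 [-3.460e+01  2.400e+00  2.447e+02]]
[[ 35.7  -2.5 158.9]
 [ 52.5  -0.  220.3]
 [ 94.6   2.6 244.6]]
boardtop [[-1.64672122e+02 -2.07765802e+01  2.41227285e+02]
 [ 1.09142708e+01 -9.55421388e+00  2.50100514e+02]
 [ 1.30282027e+02 -2.06932656e-01  2.51659518e+02]]
shelf 16.66652549709366
```

Emit:
play_rows --pt "-4 0.5 -15" --pt "-8.5 1 -35" --pt "-8.5 1 -50" --pt "-8.5 1 -60" --pt "-8.5 1 -64" --pt "-8.5 1 -64" --pt "-8.5 1 -64" --yaw '[-0.009,-0.009,-0.009,-0.009,-0.009,-0.009,-0.009]'

```text
t: 3.0
ee_pos: [495.5, -276.5, 247.8]
tool_rot: [[0.205, 0.0, 0.979], [-0.979, -0.0, 0.205], [0.0, -1.0, 0.0]]
force: [0.3, -0.1, -0.1]
finger_gap: 0.601
```

Run:
```python
from h import *
st=status.read_state();print(st['t'],st['ee_pos'],st['tool_rot'].round(4),st['force'],st['finger_gap'],to_rack(st['ee_pos']))
s=viewer.snapshot('wrist');save(s,'w2')
```

```text
3.0 [ 495.5231994  -276.50789637  247.80603922] [[ 2.047e-01  3.000e-04  9.788e-01]
 [-9.788e-01 -2.000e-04  2.047e-01]
 [ 3.000e-04 -1.000e+00  3.000e-04]] [ 0.31506391 -0.06715839 -0.11424066] 0.6005388674499312 [-65.09220194  30.37032377 247.80603922]
```

View pics/w2.png

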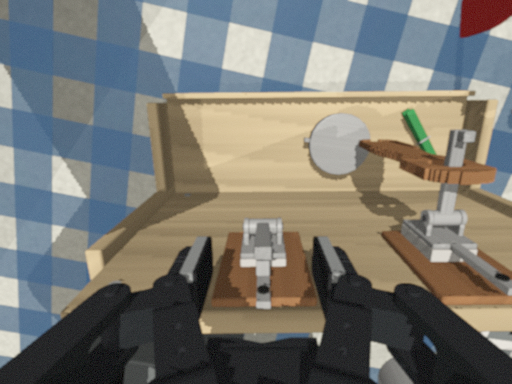

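Emit:
play_rows --pt "0 0 0" --pt "0 0 0" --pt "0 0 0" --pt "0 0 0" --pt "0 0 0" --pt "0 0 0" --yaw '[0,0,0,0,0,0]' --hand 0.84

```text
t: 3.55
ee_pos: [495.6, -276.4, 247.5]
tool_rot: [[0.206, 0.0, 0.979], [-0.979, -0.0, 0.206], [0.0, -1.0, 0.0]]
force: [0.1, 0.8, 2.0]
finger_gap: 0.085
```

Run:
```python
from h import *
st=status.read_state();print(st['t'],st['ee_pos'],st['force'],st['ft_torque'],st['finger_gap'],to_rack(st['ee_pos']))
s=viewer.snapshot('wrist');save(s,'w3')
```

```text
3.55 [ 495.59947649 -276.39117677  247.4713144 ] [0.12808936 0.75504992 1.95131251] [ 0.07321763 -0.25947707 -0.00926926] 0.08462575035454593 [-64.99268492  30.46798655 247.4713144 ]
```

View pics/w3.png

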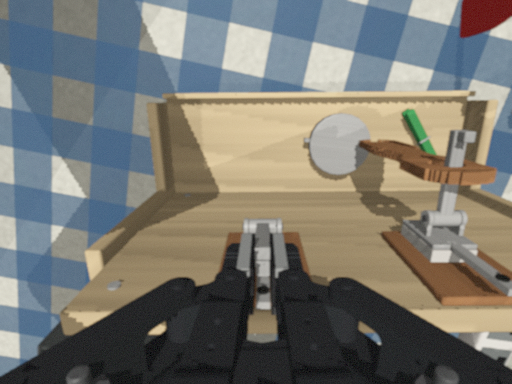

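Emit:
play_rows --pt "-0.4 1.7 -0.3" --pt "-0.75 3.4 -0.7" --pt "-1.1 5 -1.15" --pt "-1.45 6.6 -1.6" --yaw '[0,0,0,0]'

```text
t: 3.93
ee_pos: [494.2, -270.0, 245.9]
tool_rot: [[0.205, 0.001, 0.979], [-0.979, -0.001, 0.205], [0.001, -1.0, 0.0]]
force: [2.3, -5.5, 1.9]
finger_gap: 0.089
```

```bash
cat >> h.py <<'E'
def rep():
    st=status.read_state();f=st['force']
    print('t',round(st['t'],2),'rack',to_rack(st['ee_pos']).round(2),'F s,r,z',np.round([f[:2]@Dv,f[:2]@Nv,f[2]],2),'T',st['ft_torque'].round(2),'gap',round(st['finger_gap'],4),'yaw',round(np.degrees(np.arctan2(st['tool_rot'][1,2],st['tool_rot'][0,2])),2));return st
E
python3 -c "
from h import *
rep()
s=viewer.snapshot('wrist');save(s,'w4')"
```

```text
t 3.93 rack [-65.03  37.02 245.89] F s,r,z [ 1.05 -5.89  1.93] T [-1.21 -0.53  0.05] gap 0.0892 yaw 11.85
```

View pics/w4.png

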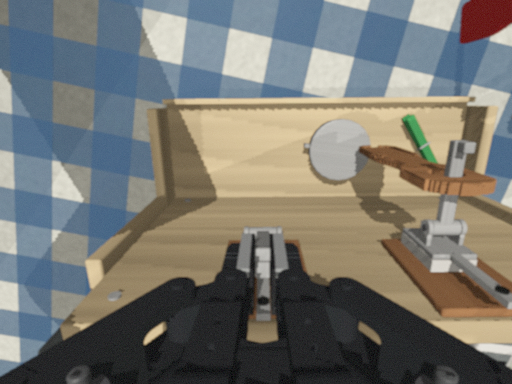

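Emit:
play_rows --pt "-0.6 2.7 -0.9" --pt "-1.2 5.4 -2" --pt "-1.75 8 -3.2" --pt "-2.35 10.8 -4.6" --pt "-2.9 13.25 -6.1" --yaw '[0,0,0,0,0]'

```text
t: 4.4
ee_pos: [491.4, -256.7, 240.1]
tool_rot: [[0.205, 0.001, 0.979], [-0.979, -0.001, 0.205], [0.001, -1.0, 0.001]]
force: [1.6, -4.3, 6.8]
finger_gap: 0.088
```

```bash
python3 -c "
from h import *
rep()"
```

```text
t 4.4 rack [-64.93  50.58 240.1 ] F s,r,z [ 0.62 -4.53  6.85] T [-0.92 -0.37 -0.03] gap 0.0877 yaw 11.85
```

Emit:
play_rows --pt "-0.5 2.4 -1.2" --pt "-1 4.7 -2.8" --pt "-1.5 6.95 -4.6" --pt "-2 9.1 -6.5" --pt "-2.45 11.15 -8.5" --pt "-2.9 13.1 -10.7" --pt "-3.3 14.85 -12.9" --yaw '[0,0,0,0,0,0,0]'

```text
t: 4.98
ee_pos: [488.1, -241.3, 227.5]
tool_rot: [[0.206, 0.002, 0.979], [-0.979, -0.0, 0.206], [0.001, -1.0, 0.002]]
force: [0.2, 2.0, 12.7]
finger_gap: 0.087
```

```bash
python3 -c "
from h import *
rep()
s=viewer.snapshot('wrist');save(s,'w5')
s=viewer.snapshot('scene');cv2.imwrite('pics/s5.png',cv2.resize(s['color'][100:310,40:290,::-1],None,fx=3,fy=3))
"
```

```text
t 4.98 rack [-64.77  66.3  227.54] F s,r,z [ 0.59  1.93 12.69] T [ 0.2  -0.11  0.05] gap 0.0872 yaw 11.88
```

View pics/s5.png

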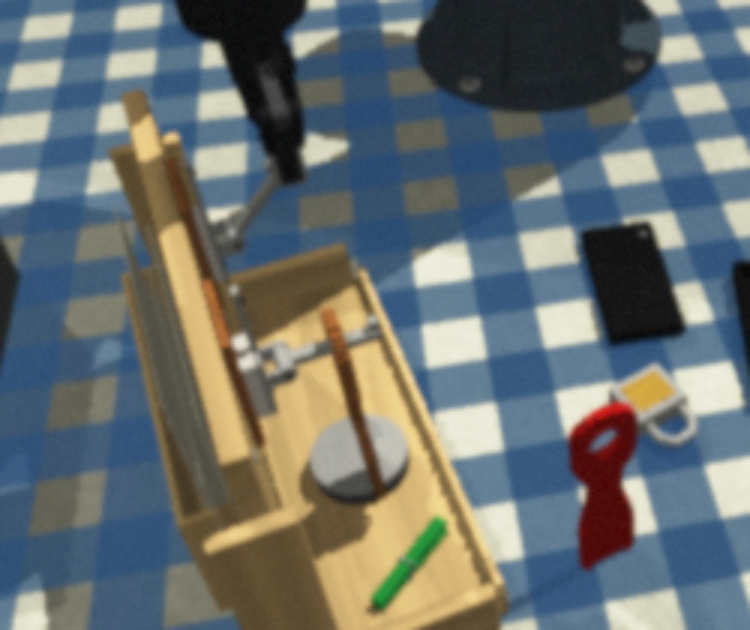

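View pics/w5.png

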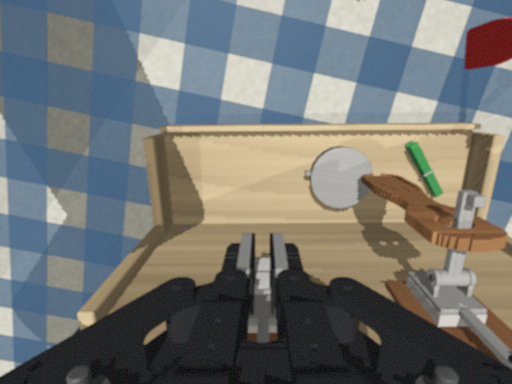

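Emit:
play_rows --pt "0 0 1" --pt "0 0 1" --pt "0 0 1" --pt "0 0 5" --pt "-1 4 35" --pt "-2 8 60" --pt "-2 8 60" --pt "-2 8 60" --yaw '[0,0,0,0,0,0,0,0]' --hand 0.5

```text
t: 5.75
ee_pos: [486.3, -233.8, 287.9]
tool_rot: [[0.206, 0.002, 0.979], [-0.979, -0.001, 0.206], [0.001, -1.0, 0.002]]
force: [0.8, 0.4, 0.1]
finger_gap: 0.248
```

```bash
python3 -c "
from h import *
st=rep()
s=viewer.snapshot('wrist');save(s,'w6')
P=cloud(s,st);Q=to_rack(P)
k=(abs(Q[...,0]+64.3)<3)&(Q[...,1]>20)&(Q[...,1]<95)&(Q[...,2]>170)&(Q[...,2]<265)
q=Q[k]
for lo in range(20,95,3):
    g=q[(q[:,1]>=lo)&(q[:,1]<lo+3)]
    if len(g):print('  r',lo,len(g),'z',np.percentile(g[:,2],[5,50,95]).round(1))
"
```

```text
t 5.75 rack [-64.91  74.02 287.94] F s,r,z [0.88 0.2  0.14] T [-0.01  0.06  0.  ] gap 0.2483 yaw 11.87
  r 20 18 z [199.8 200.7 201.6]
  r 23 9 z [202.1 202.7 204.2]
  r 26 11 z [204.9 206.7 207.4]
  r 29 9 z [208.  209.5 210.2]
  r 32 11 z [210.8 211.8 213.8]
  r 35 10 z [214.2 215.5 216.7]
  r 38 7 z [217.  217.8 218.2]
  r 50 1 z [243.3 243.3 243.3]
  r 53 22 z [244.4 245.8 246.9]
  r 56 48 z [244.3 246.3 247.7]
  r 59 56 z [240.9 243.2 245. ]
  r 62 48 z [238.6 240.4 241.9]
  r 65 32 z [236.6 238.1 239.5]
```

View pics/w6.png

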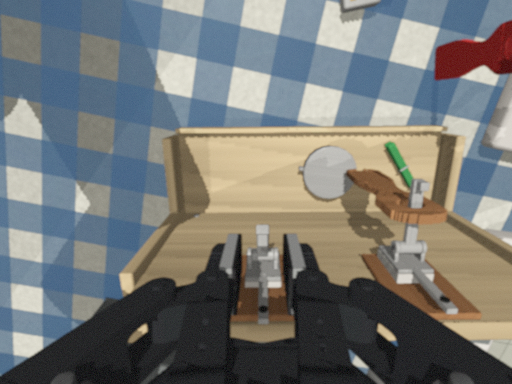

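Emit:
play_rows --pt "2.4 -10 0" --pt "4.8 -19.4 0" --pt "4.8 -19.4 -15" --pt "4.8 -19.4 -28" --pt "4.8 -19.4 -36" --pt "4.8 -19.4 -38" --pt "4.8 -19.4 -38" --yaw '[0,0,0,0,0,0,0]' --hand 1

```text
t: 6.38
ee_pos: [490.2, -253.3, 248.1]
tool_rot: [[0.205, -0.001, 0.979], [-0.979, 0.001, 0.205], [-0.001, -1.0, -0.001]]
force: [0.2, -0.4, -0.2]
finger_gap: 0.002
```

```bash
python3 -c "
from h import *
st=rep()
s=viewer.snapshot('wrist');save(s,'w7')
C=np.array([20.7,193.7]);p0=.976;R=63.15
c0=R*np.array([np.cos(p0),np.sin(p0)])
for th in np.arange(.785,1.6,.05):
    p=p0-(th-.785);d=R*np.array([np.cos(p),np.sin(p)])-c0
    print(round(th,3),'dr,dz',d.round(2),'world',(d[0]*Nv).round(2))
"
```

```text
t 6.38 rack [-65.27  54.15 248.05] F s,r,z [ 0.11 -0.45 -0.2 ] T [-0.05  0.03  0.01] gap 0.002 yaw 11.84
0.785 dr,dz [0. 0.] world [-0.  0.]
0.835 dr,dz [ 2.57 -1.83] world [-0.55  2.51]
0.885 dr,dz [ 5.04 -3.79] world [-1.08  4.93]
0.935 dr,dz [ 7.42 -5.88] world [-1.59  7.25]
0.985 dr,dz [ 9.69 -8.07] world [-2.08  9.46]
1.035 dr,dz [ 11.84 -10.38] world [-2.54 11.57]
1.085 dr,dz [ 13.88 -12.79] world [-2.97 13.55]
1.135 dr,dz [ 15.79 -15.3 ] world [-3.38 15.42]
1.185 dr,dz [ 17.58 -17.91] world [-3.77 17.17]
1.235 dr,dz [ 19.23 -20.6 ] world [-4.12 18.78]
1.285 dr,dz [ 20.74 -23.37] world [-4.45 20.26]
1.335 dr,dz [ 22.12 -26.21] world [-4.74 21.61]
1.385 dr,dz [ 23.35 -29.12] world [-5.   22.81]
1.435 dr,dz [ 24.44 -32.08] world [-5.24 23.87]
1.485 dr,dz [ 25.37 -35.1 ] world [-5.44 24.79]
1.535 dr,dz [ 26.16 -38.15] world [-5.61 25.55]
1.585 dr,dz [ 26.79 -41.25] world [-5.74 26.17]
```

View pics/w7.png

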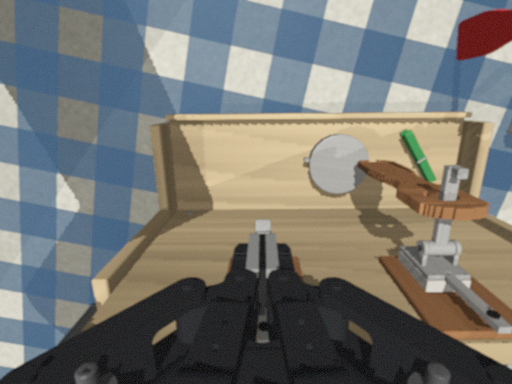

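Emit:
play_rows --pt "0 0 -1" --pt "-0.3 1.2 -2" --pt "-0.8 3.7 -4" --pt "-1.3 6 -6" --pt "-1.8 8.3 -8.2" --pt "-2.3 10.5 -10.5" --pt "-2.5 11.6 -11.7" --yaw '[0,0,0,0,0,0,0]'

```text
t: 7.02
ee_pos: [488.0, -241.0, 236.9]
tool_rot: [[0.206, 0.0, 0.979], [-0.979, 0.0, 0.206], [-0.0, -1.0, 0.0]]
force: [1.2, -0.2, 4.8]
finger_gap: 0.002
```

```bash
python3 -c "
from h import *
st=rep()
s=viewer.snapshot('wrist');save(s,'w8')
"
```

```text
t 7.02 rack [-64.79  66.64 236.91] F s,r,z [ 1.11 -0.49  4.77] T [-0.1  -0.11  0.04] gap 0.0016 yaw 11.88
```

View pics/w8.png

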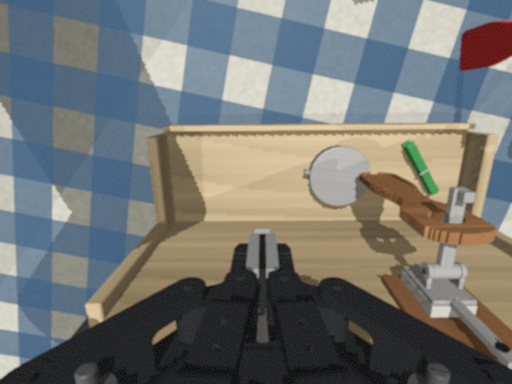

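Emit:
play_rows --pt "-0.3 1.5 -1.8" --pt "-0.65 3 -3.6" --pt "-1.05 4.9 -6.1" --pt "-1.45 6.6 -8.7" --pt "-1.8 8.2 -11.4" --pt "-2.1 9.7 -14.2" --pt "-2.4 11 -17" --pt "-2.65 12.1 -19" --yaw '[0,0,0,0,0,0,0,0]'

```text
t: 7.73
ee_pos: [485.4, -229.0, 217.8]
tool_rot: [[0.206, -0.0, 0.979], [-0.979, 0.001, 0.206], [-0.001, -1.0, 0.0]]
force: [-0.1, 1.1, 4.1]
finger_gap: 0.005
```

```bash
python3 -c "
from h import *
st=rep()
"
```

```text
t 7.73 rack [-64.79  78.94 217.83] F s,r,z [0.15 1.08 4.06] T [ 0.24 -0.03  0.04] gap 0.0047 yaw 11.87
```

Emit:
play_rows --pt "-0.2 0.8 -2.5" --pt "-0.4 1.7 -5" --pt "-0.5 2.4 -7.5" --pt "-0.6 2.9 -9.5" --pt "-0.65 3 -10.5" --pt "-0.65 3.1 -11" --pt "-0.65 3.1 -11" --yaw '[0,0,0,0,0,0,0]'

```text
t: 8.32
ee_pos: [484.8, -226.2, 206.9]
tool_rot: [[0.206, -0.0, 0.979], [-0.979, 0.0, 0.206], [-0.0, -1.0, -0.0]]
force: [-0.9, 3.8, 4.0]
finger_gap: -0.002
```

```bash
python3 -c "
from h import *
st=rep()
"
```

```text
t 8.32 rack [-64.82  81.85 206.9 ] F s,r,z [-0.1   3.92  4.03] T [ 0.77  0.06 -0.  ] gap -0.0019 yaw 11.86
```

Emit:
play_rows --pt "0 0 -0.4" --pt "0 0 -0.8" --pt "0 0 -0.8" --yaw '[0,0,0]'

```text
t: 8.57
ee_pos: [484.8, -226.3, 206.2]
tool_rot: [[0.206, -0.0, 0.979], [-0.979, 0.0, 0.206], [-0.0, -1.0, -0.0]]
force: [-1.0, 4.2, 4.8]
finger_gap: -0.001
```

Emit:
play_rows --pt "0 0 -0.4" --pt "0 0 -0.7" --pt "0 0 -0.7" --yaw '[0,0,0]'

```text
t: 8.82
ee_pos: [484.8, -226.3, 205.5]
tool_rot: [[0.206, -0.0, 0.979], [-0.979, 0.0, 0.206], [-0.0, -1.0, -0.0]]
force: [-0.4, 3.6, 4.0]
finger_gap: 0.004
```

Emit:
play_rows --pt "0 0 -0.4" --pt "0 0 -0.8" --pt "0 0 -0.8" --yaw '[0,0,0]'

```text
t: 9.07
ee_pos: [484.8, -226.3, 204.6]
tool_rot: [[0.206, -0.0, 0.979], [-0.979, 0.0, 0.206], [-0.0, -1.0, -0.0]]
force: [-0.2, 4.1, 4.3]
finger_gap: 0.001
```

Emit:
play_rows --pt "0 0 -0.4" --pt "0 0 -0.7" --pt "0 0 -0.7" --yaw '[0,0,0]'

```text
t: 9.32
ee_pos: [484.8, -226.3, 204.0]
tool_rot: [[0.206, 0.0, 0.979], [-0.979, -0.0, 0.206], [0.0, -1.0, 0.0]]
force: [-1.0, 4.3, 6.1]
finger_gap: -0.001
```

Emit:
play_rows --pt "0 0 -0.3" --pt "0 0 -0.6" --pt "0 0 -0.6" --yaw '[0,0,0]'

```text
t: 9.57
ee_pos: [484.8, -226.3, 203.5]
tool_rot: [[0.206, 0.0, 0.979], [-0.979, -0.0, 0.206], [0.0, -1.0, 0.0]]
force: [-0.9, 3.7, 7.1]
finger_gap: -0.003
```

Emit:
play_rows --pt "0 0 -0.3" --pt "0 0 -0.6" --pt "0 0 -0.6" --pt "0 0 -0.6" --yaw '[0,0,0,0]'

```text
t: 9.9
ee_pos: [484.9, -226.3, 203.1]
tool_rot: [[0.206, 0.0, 0.979], [-0.979, -0.0, 0.206], [0.0, -1.0, 0.0]]
force: [-1.0, 5.6, 7.8]
finger_gap: -0.0
```

```bash
python3 -c "
from h import *
st=rep()
"
```

```text
t 9.9 rack [-64.68  81.7  203.05] F s,r,z [0.23 5.64 7.81] T [ 1.01  0.17 -0.01] gap -0.0 yaw 11.86
```

Emit:
play_rows --pt "0 0 -0.4" --pt "0 0 -0.8" --pt "0 0 -0.8" --pt "0 0 -0.8" --yaw '[0,0,0,0]'

```text
t: 10.23
ee_pos: [485.0, -226.3, 202.4]
tool_rot: [[0.206, 0.001, 0.979], [-0.979, -0.0, 0.206], [0.0, -1.0, 0.001]]
force: [-0.9, 5.3, 9.6]
finger_gap: 0.004
```

Emit:
play_rows --pt "0 0 3" --pt "0 0 20" --pt "0 0 45" --pt "-4 20 75" --pt "-6 25 85" --pt "-6 25 85" --yaw '[0,0,0,0,0,0]'

```text
t: 10.73
ee_pos: [479.5, -201.1, 289.5]
tool_rot: [[0.206, 0.004, 0.978], [-0.978, -0.002, 0.206], [0.003, -1.0, 0.003]]
force: [-0.6, -0.2, -1.2]
finger_gap: 0.003
```

```bash
python3 -c "
from h import *
st=rep()
s=viewer.snapshot('wrist');save(s,'w9')
P=cloud(s,st);Q=to_rack(P)
for c in(-64.3,64.8):
  k=(abs(Q[...,0]-c)<3)&(Q[...,1]>20)&(Q[...,1]<95)&(Q[...,2]>170)&(Q[...,2]<265)
  q=Q[k];print(c)
  for lo in range(20,95,3):
    g=q[(q[:,1]>=lo)&(q[:,1]<lo+3)]
    if len(g):print('  r',lo,len(g),'z',np.percentile(g[:,2],[5,50,95]).round(1))
"
```

```text
t 10.73 rack [-64.55 107.46 289.52] F s,r,z [-0.63 -0.04 -1.17] T [ 0.04  0.01 -0.01] gap 0.0031 yaw 11.9
-64.3
  r 77 9 z [206.3 206.5 207.1]
  r 80 36 z [198.9 206.5 207.4]
  r 83 45 z [193.1 199.8 206.6]
64.8
  r 20 8 z [194.4 195.  195.6]
  r 23 18 z [195.3 196.  196.5]
  r 26 28 z [193.8 195.2 196.8]
  r 29 18 z [193.1 193.8 194.9]
  r 32 20 z [193.2 194.2 194.9]
  r 35 20 z [193.2 193.9 195.1]
  r 38 16 z [193.1 193.8 194.7]
  r 41 23 z [192.9 194.1 195.3]
  r 44 12 z [193.3 194.  195. ]
  r 53 9 z [185.7 209.7 211.6]
  r 56 35 z [170.3 210.2 211.5]
  r 59 35 z [170.4 210.2 211.3]
  r 62 97 z [172.  201.7 211.3]
  r 65 20 z [193.4 193.9 195.1]
  r 68 23 z [193.5 194.  195.4]
  r 71 26 z [193.3 194.1 195.2]
  r 74 17 z [193.  193.9 194.7]
  r 77 8 z [193.2 193.7 194.4]
  r 80 23 z [201.4 202.4 203.4]
  r 83 26 z [201.4 202.6 203.2]
  r 86 50 z [188.4 196.2 202.7]
```

View pics/w9.png

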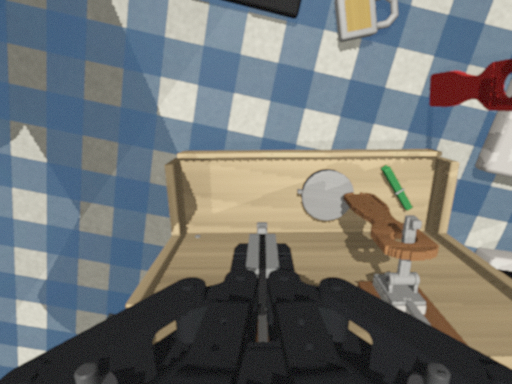

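Emit:
play_rows --pt "30 -3.7 0" --pt "65 -8 0" --pt "100 -12.3 0" --pt "136.2 -16.7 0" --pt "136.2 -16.7 -30" --pt "136.2 -16.7 -50" --pt "136.2 -16.7 -50" --pt "136.2 -16.7 -50" --yaw '[0.005,0.008,0.008,0.008,0.008,0.008,0.008,0.008]' --hand -0.5

```text
t: 11.45
ee_pos: [613.7, -218.1, 235.1]
tool_rot: [[0.213, -0.004, 0.977], [-0.977, 0.001, 0.213], [-0.002, -1.0, -0.004]]
force: [-1.0, 0.4, 1.3]
finger_gap: 0.745
```

```bash
python3 -c "
from h import *
st=rep()
s=viewer.snapshot('wrist');save(s,'w10')
P=cloud(s,st);Q=to_rack(P);c=s['color'].astype(int)
k=(Q[...,0]>35)&(Q[...,0]<95)&(Q[...,1]>50)&(Q[...,1]<70)&(Q[...,2]>140)&(Q[...,2]<214)&(c[...,0]-c[...,2]>20)
q=Q[k];print(len(q))
for z in range(140,214,6):
    g=q[(q[:,2]>=z)&(q[:,2]<z+6)]
    if len(g):print(z,len(g),np.percentile(g[:,0],[0,3,97,100]).round(1),np.percentile(g[:,1],[3,50,97]).round(1))
k=(abs(Q[...,0]+64.3)<3)&(Q[...,1]>20)&(Q[...,1]<95)&(Q[...,2]>170)&(Q[...,2]<265)
q=Q[k]
for lo in range(20,95,5):
    g=q[(q[:,1]>=lo)&(q[:,1]<lo+5)]
    if len(g):print('  r',lo,len(g),'z',np.percentile(g[:,2],[5,50,95]).round(1))
"
```

```text
t 11.45 rack [ 62.91  62.1  235.06] F s,r,z [-0.84  0.61  1.29] T [ 0.04 -0.02  0.02] gap 0.7454 yaw 12.3
2430
140 33 [52.6 53.3 76.6 77.2] [62.3 62.8 63.2]
146 50 [50.4 50.9 79.7 80.8] [62.4 62.7 63.1]
152 83 [46.2 48.  83.2 85. ] [62.5 62.8 63.2]
158 101 [42.8 44.3 86.1 86.9] [62.3 62.8 63.2]
164 127 [41.8 43.2 86.8 87.9] [62.3 62.8 63.1]
170 242 [42.2 43.6 85.8 87.9] [56.1 62.3 63.1]
176 128 [42.1 42.9 86.8 87.5] [59.4 62.8 63.2]
182 102 [42.  42.8 87.3 87.9] [62.4 62.8 63.2]
188 158 [41.9 42.8 86.7 87.7] [62.3 62.8 66. ]
194 311 [41.9 42.1 87.3 87.9] [56.1 62.7 63.3]
200 384 [42.1 44.3 85.6 87.3] [55.3 62.5 63.1]
206 710 [46.  49.7 80.2 83.3] [55.1 59.6 63. ]
212 1 [64.1 64.1 64.1 64.1] [58. 58. 58.]
  r 20 62 z [198.9 200.  201.2]
  r 25 63 z [197.4 198.4 199.6]
  r 30 50 z [197.3 198.2 199.1]
  r 35 61 z [197.2 198.2 199. ]
  r 40 62 z [197.5 198.2 199.1]
  r 45 63 z [197.3 198.3 199.3]
  r 50 65 z [197.3 198.  198.9]
  r 55 59 z [197.5 198.3 199.4]
  r 60 65 z [197.2 198.2 199. ]
  r 65 67 z [197.3 198.1 199.2]
  r 70 71 z [197.2 198.  199.1]
  r 75 66 z [198.  206.4 207.3]
  r 80 127 z [193.  204.  207.1]
```

View pics/w10.png

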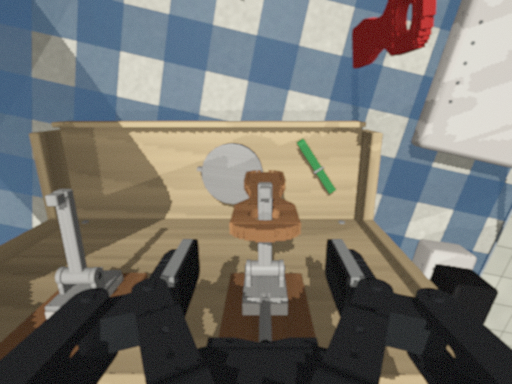

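Emit:
play_rows --pt "1 0.2 -20" --pt "1.6 0.3 -42" --pt "1.6 0.3 -58" --pt "1.6 0.3 -67" --pt "1.6 0.3 -67" --pt "1.6 0.3 -67" --yaw '[0,0,0,0,0,0]'

```text
t: 12.0
ee_pos: [616.6, -217.9, 171.3]
tool_rot: [[0.213, 0.001, 0.977], [-0.977, -0.0, 0.213], [0.001, -1.0, 0.001]]
force: [0.1, 0.2, 0.3]
finger_gap: 0.75
```

```bash
python3 -c "
from h import *
st=rep()
s=viewer.snapshot('wrist');save(s,'w11')
"
```

```text
t 12.0 rack [ 65.76  61.69 171.35] F s,r,z [0.12 0.17 0.34] T [-0.04 -0.01  0.07] gap 0.7502 yaw 12.31
```

View pics/w11.png

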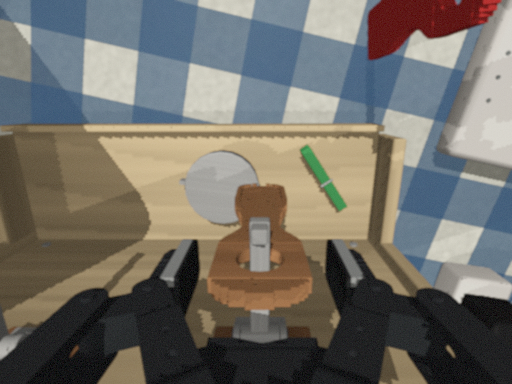

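Emit:
play_rows --pt "-0.9 -0.2 -2" --pt "-0.9 -0.2 -4" --pt "-0.9 -0.2 -4" --pt "-0.9 -0.2 -4" --yaw '[0,0,0,0]'

```text
t: 12.38
ee_pos: [615.8, -217.9, 166.2]
tool_rot: [[0.213, 0.0, 0.977], [-0.977, -0.0, 0.213], [0.0, -1.0, 0.0]]
force: [0.5, -0.6, -0.8]
finger_gap: 0.75
```

Emit:
play_rows --pt "0 0 0" --pt "0 0 0" --pt "0 0 0" --pt "0 0 0" --pt "0 0 0" --yaw '[0,0,0,0,0]' --hand 1

```text
t: 12.8
ee_pos: [615.7, -217.9, 166.1]
tool_rot: [[0.213, -0.0, 0.977], [-0.977, -0.0, 0.213], [0.0, -1.0, -0.0]]
force: [-1.5, -0.5, 1.6]
finger_gap: 0.524
```

```bash
python3 -c "
from h import *
st=rep()
s=viewer.snapshot('wrist');save(s,'w12')
"
```

```text
t 12.8 rack [ 64.82  61.84 166.07] F s,r,z [-1.53 -0.21  1.58] T [-0.08  0.21 -0.01] gap 0.524 yaw 12.32
```

View pics/w12.png

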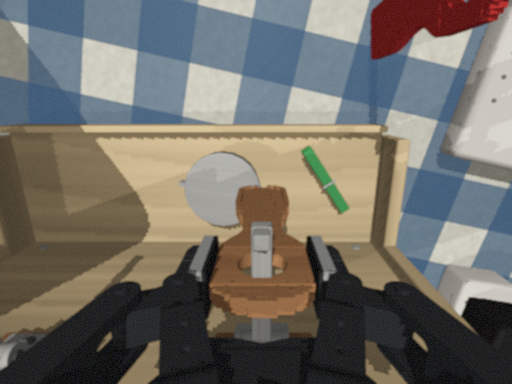

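Emit:
play_rows --pt "0 0 3" --pt "0 0 6" --pt "0 0 9" --pt "0 0 12" --pt "0 0 12.5" --pt "0 0 12.5" --yaw '[0,0,0,0,0,0]'

```text
t: 13.35
ee_pos: [615.9, -217.9, 178.8]
tool_rot: [[0.213, 0.0, 0.977], [-0.977, -0.0, 0.213], [0.0, -1.0, 0.0]]
force: [0.2, 0.4, -0.9]
finger_gap: 0.527
```

```bash
python3 -c "
from h import *
st=rep()
s=viewer.snapshot('wrist');cv2.imwrite('pics/w13.png',cv2.resize(s['color'][180:340,180:340,::-1],None,fx=4,fy=4))
P=cloud(s,st);Q=to_rack(P);c=s['color'].astype(int)
k=(Q[...,0]>35)&(Q[...,0]<95)&(Q[...,1]>50)&(Q[...,1]<70)&(Q[...,2]>140)&(Q[...,2]<234)&(c[...,0]-c[...,2]>20)
q=Q[k];print(np.percentile(q,[1,50,99],axis=0))
"
```

```text
t 13.35 rack [ 65.02  61.81 178.83] F s,r,z [ 0.24  0.36 -0.93] T [ 0.08 -0.07 -0.04] gap 0.5267 yaw 12.32
[[ 43.28484609  54.79180132 146.41397676]
 [ 66.03264221  62.55636011 208.92163483]
 [ 87.81710004  63.80739213 223.34071615]]
```

View pics/w13.png

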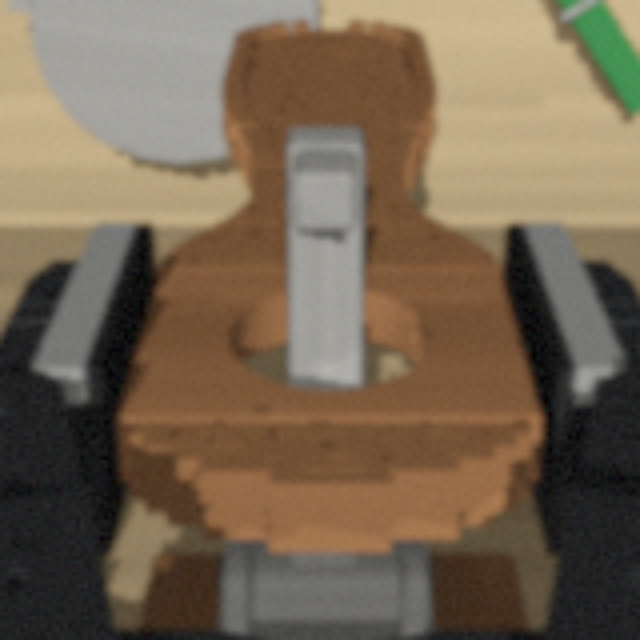

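Emit:
play_rows --pt "-1.3 6 0" --pt "-2.6 12 0" --pt "-4.2 19 0" --pt "-5.5 25 0" --pt "-6.8 31 0" --pt "-7.9 36 0" --pt "-9.4 43 0" --pt "-9.4 43 0" --yaw '[0,0,0,0,0,0,0,0]'

```text
t: 14.07
ee_pos: [606.1, -173.6, 178.7]
tool_rot: [[0.214, 0.0, 0.977], [-0.977, 0.0, 0.214], [-0.0, -1.0, 0.0]]
force: [0.1, 0.7, 0.1]
finger_gap: 0.527
```

```bash
python3 -c "
from h import *
st=rep()
s=viewer.snapshot('wrist');save(s,'w14')
P=cloud(s,st);Q=to_rack(P)
k=(abs(Q[...,0]-64.8)<3)&(Q[...,1]>20)&(Q[...,1]<95)&(Q[...,2]>170)&(Q[...,2]<215)
q=Q[k]
for lo in range(20,95,5):
    g=q[(q[:,1]>=lo)&(q[:,1]<lo+5)]
    if len(g):print('  r',lo,len(g),'z',np.percentile(g[:,2],[5,50,95]).round(1))
c=s['color'].astype(int)
k=(Q[...,0]>35)&(Q[...,0]<95)&(Q[...,1]>94)&(Q[...,1]<115)&(Q[...,2]>140)&(Q[...,2]<234)&(c[...,0]-c[...,2]>20)
q=Q[k];print(np.percentile(q,[1,50,99],axis=0))
print(to_world([-64.3,105,0])-to_world([64.9,105,0]))
"
```

```text
t 14.07 rack [ 65.01 107.23 178.67] F s,r,z [0.25 0.61 0.08] T [-0.02  0.02 -0.04] gap 0.5265 yaw 12.37
  r 60 63 z [193.  194.  194.8]
  r 65 98 z [193.2 194.  194.7]
  r 70 61 z [193.2 194.2 195.1]
  r 75 1 z [201.1 201.1 201.1]
  r 80 76 z [201.9 202.5 203.2]
[[ 43.39202161 100.26166714 143.53203832]
 [ 65.64822191 107.96882312 205.66082439]
 [ 87.78869554 109.06453546 223.19312128]]
[-126.198684  -27.686268    0.      ]
```

View pics/w14.png

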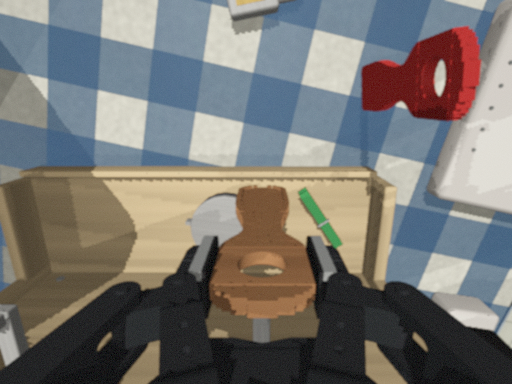

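Emit:
play_rows --pt "-10 -2.2 0" --pt "-30 -6.6 1" --pt "-55 -12.1 2" --pt "-80 -17.5 4.1" --pt "-105 -23 4.1" --pt "-120 -26.3 4.1" --pt "-126.3 -27.7 4.1" --pt "-126.3 -27.7 4.1" --pt "-126.3 -27.7 4.1" --yaw '[0,0,0,0,0,0,0,0,0]'

```text
t: 14.87
ee_pos: [480.6, -202.8, 182.8]
tool_rot: [[0.213, 0.001, 0.977], [-0.977, -0.0, 0.213], [0.0, -1.0, 0.001]]
force: [0.1, -0.5, -1.0]
finger_gap: 0.522
```

```bash
python3 -c "
from h import *
st=rep()
s=viewer.snapshot('wrist');save(s,'w15')
P=cloud(s,st);Q=to_rack(P)
k=(abs(Q[...,0]+64.3)<10)&(Q[...,1]>60)&(Q[...,1]<90)&(Q[...,2]>192)&(Q[...,2]<215)
q=Q[k]
for lo in range(60,90,5):
    g=q[(q[:,1]>=lo)&(q[:,1]<lo+5)]
    if len(g):print('  r',lo,len(g),'z',np.percentile(g[:,2],[5,50,95]).round(1),'s',g[:,0].min(),g[:,0].max())
c=s['color'].astype(int)
k=(abs(Q[...,0]+64)<35)&(Q[...,1]>94)&(Q[...,1]<115)&(Q[...,2]>140)&(Q[...,2]<234)&(c[...,0]-c[...,2]>20)
q=Q[k];print(np.percentile(q,[0.2,50,99.8],axis=0))
"
```

```text
t 14.87 rack [-63.87 105.57 182.82] F s,r,z [ 0.02 -0.53 -0.98] T [-0.03 -0.04  0.01] gap 0.5222 yaw 12.29
  r 60 132 z [197.3 198.2 199. ] s -68.55303429902204 -60.154802397008226
  r 65 123 z [197.4 198.2 199.2] s -68.48901048087205 -60.17792660384146
  r 70 16 z [197.4 198.  198.8] s -68.46162026945298 -60.20919125008613
  r 75 75 z [205.5 206.3 207.5] s -68.38466660056423 -60.880170696067424
  r 80 53 z [205.6 206.8 207.4] s -67.62365314224459 -60.890599667898165
[[-98.23182504  96.15243554 140.50594929]
 [-63.28562384 106.3180701  209.08297324]
 [-40.95425952 113.42923561 227.77714866]]
```

View pics/w15.png

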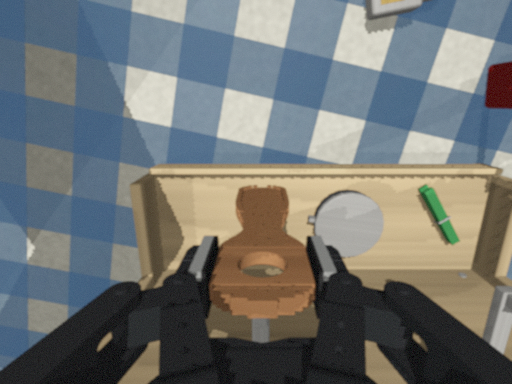

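Emit:
play_rows --pt "0.6 -4.4 0" --pt "1.7 -9.6 0" --pt "2.7 -14.1 0" --pt "3.8 -19.1 0" --pt "4.8 -24.1 0" --pt "4.8 -24.1 0" --yaw '[0,0,0,0,0,0]'

```text
t: 15.42
ee_pos: [485.0, -227.7, 182.4]
tool_rot: [[0.213, -0.0, 0.977], [-0.977, -0.0, 0.213], [0.0, -1.0, -0.0]]
force: [1.2, 0.3, -0.3]
finger_gap: 0.523
```

```bash
python3 -c "
from h import *
st=rep()
s=viewer.snapshot('wrist');cv2.imwrite('pics/w16.png',cv2.resize(s['color'][180:340,180:340,::-1],None,fx=4,fy=4))
"
```

```text
t 15.42 rack [-64.87  80.32 182.4 ] F s,r,z [ 1.23 -0.   -0.3 ] T [ 0.03 -0.01 -0.02] gap 0.523 yaw 12.28
```

View pics/w16.png

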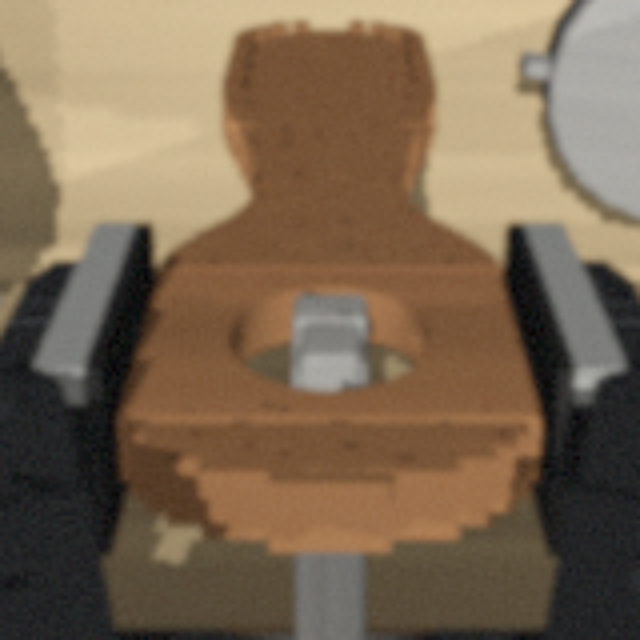

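Centred in the eye. Continue in, then lower.

Emit:
play_rows --pt "1 -4.5 0" --pt "2 -9 0" --pt "3 -13.5 0" --pt "3.6 -16.5 0" --pt "3.6 -16.5 0" --yaw '[0,0,0,0,0]'

```text
t: 15.88
ee_pos: [488.5, -243.8, 182.5]
tool_rot: [[0.213, -0.0, 0.977], [-0.977, -0.0, 0.213], [0.0, -1.0, -0.0]]
force: [0.5, -0.1, -0.3]
finger_gap: 0.525
```

Emit:
play_rows --pt "0 0 -3" --pt "0 0 -6" --pt "0 0 -9" --pt "0 0 -11" --pt "0 0 -11" --yaw '[0,0,0,0,0]'

```text
t: 16.3
ee_pos: [488.1, -242.9, 171.0]
tool_rot: [[0.214, -0.001, 0.977], [-0.977, 0.0, 0.214], [-0.0, -1.0, -0.001]]
force: [-1.0, -0.3, -0.1]
finger_gap: 0.529
```

```bash
python3 -c "
from h import *
st=rep()
s=viewer.snapshot('wrist');cv2.imwrite('pics/w17.png',cv2.resize(s['color'][180:340,180:340,::-1],None,fx=4,fy=4))
P=cloud(s,st);Q=to_rack(P);c=s['color'].astype(int)
k=(abs(Q[...,0]+64)<35)&(Q[...,1]>50)&(Q[...,1]<75)&(Q[...,2]>140)&(Q[...,2]<234)&(c[...,0]-c[...,2]>20)
q=Q[k];print(np.percentile(q,[1,50,99],axis=0))
"
```

```text
t 16.3 rack [-65.11  64.75 171.02] F s,r,z [-1.01 -0.05 -0.07] T [ 0.05 -0.02  0.02] gap 0.5293 yaw 12.33
[[-86.82763579  57.79431472 143.08002407]
 [-64.48789099  65.48655213 200.7585521 ]
 [-42.26950774  67.81736977 215.56756614]]
```

View pics/w17.png

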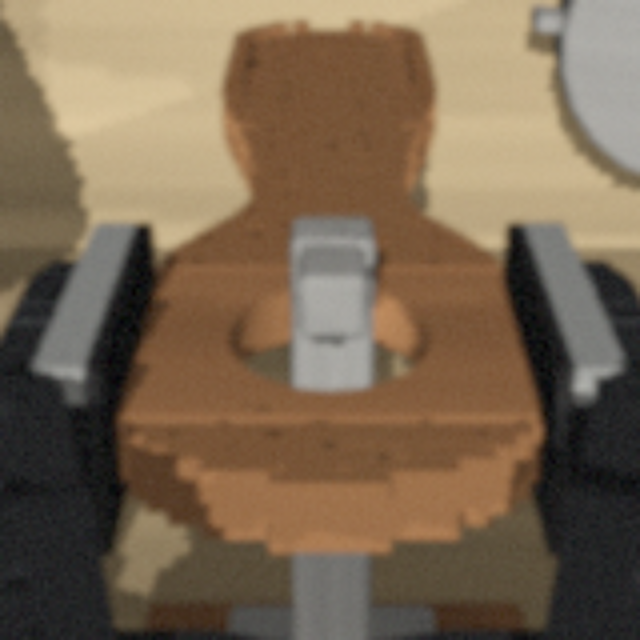

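Emit:
play_rows --pt "0 0 -0.4" --pt "0 0 -0.8" --pt "0 0 -1.2" --pt "0 0 -1.2" --yaw '[0,0,0,0]'

```text
t: 16.68
ee_pos: [488.5, -243.2, 170.5]
tool_rot: [[0.213, 0.0, 0.977], [-0.977, -0.0, 0.213], [0.0, -1.0, 0.0]]
force: [0.9, -0.8, 0.7]
finger_gap: 0.525
```

Emit:
play_rows --pt "0 0 -0.3" --pt "0 0 -0.6" --pt "0 0 -0.6" --yaw '[0,0,0]'

```text
t: 16.93
ee_pos: [488.5, -243.2, 169.9]
tool_rot: [[0.213, 0.0, 0.977], [-0.977, -0.0, 0.213], [0.0, -1.0, 0.0]]
force: [0.2, 0.8, 2.1]
finger_gap: 0.525
```

Emit:
play_rows --pt "0 0 0" --pt "0 0 0" --pt "0 0 0" --pt "0 0 0" --yaw '[0,0,0,0]' --hand -0.5

```text
t: 17.27
ee_pos: [488.3, -243.2, 169.7]
tool_rot: [[0.213, -0.0, 0.977], [-0.977, 0.0, 0.213], [-0.0, -1.0, -0.0]]
force: [0.1, -0.4, -0.5]
finger_gap: 0.752
```

```bash
python3 -c "
from h import *
st=rep()
s=viewer.snapshot('wrist');save(s,'w18')
"
```

```text
t 17.27 rack [-64.97  64.45 169.74] F s,r,z [-0.02 -0.37 -0.49] T [ 0.03 -0.07  0.06] gap 0.7517 yaw 12.31
```

View pics/w18.png

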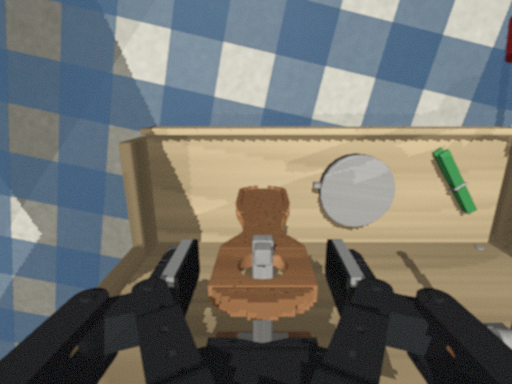

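Emit:
play_rows --pt "0 0 10" --pt "0 0 30" --pt "0 0 60" --pt "0 0 95" --pt "0 0 115" --pt "25 11 115" --pt "57 25 115" --pt "89 39 115" --pt "121.2 52.8 115" --pt "121.2 52.8 115" --pt "121.2 52.8 115" --yaw '[0,0,0,0,0,0,0,0,0,0,0]'

```text
t: 18.23
ee_pos: [610.7, -189.4, 284.1]
tool_rot: [[0.215, -0.001, 0.977], [-0.977, 0.0, 0.215], [-0.001, -1.0, -0.001]]
force: [0.0, 0.7, 0.4]
finger_gap: 0.753
```

Emit:
play_rows --pt "0 0 -30" --pt "0 0 -60" --pt "0 0 -70" --pt "0 0 -70" --pt "0 0 -70" --yaw '[0,0,0,0,0]' --hand 0.2

```text
t: 18.65
ee_pos: [608.8, -190.8, 215.9]
tool_rot: [[0.213, 0.0, 0.977], [-0.977, -0.0, 0.213], [0.0, -1.0, 0.0]]
force: [0.2, -0.5, 1.2]
finger_gap: 0.398
```

```bash
python3 -c "
from h import *
st=rep()
s=viewer.snapshot('wrist');save(s,'w19')
P=cloud(s,st);Q=to_rack(P)
k=(abs(Q[...,0]-64.5)<8)&(Q[...,1]>20)&(Q[...,1]<95)&(Q[...,2]>170)&(Q[...,2]<215)
q=Q[k]
for lo in range(20,95,5):
    g=q[(q[:,1]>=lo)&(q[:,1]<lo+5)]
    if len(g):print('  r',lo,len(g),'z',np.percentile(g[:,2],[5,50,95]).round(1),'s',np.percentile(g[:,0],[1,99]).round(1),g[:,1].max().round(1))
s=viewer.snapshot('scene');cv2.imwrite('pics/s19.png',cv2.resize(s['color'][100:310,40:290,::-1],None,fx=3,fy=3))
"
```

```text
t 18.65 rack [ 63.91  89.82 215.88] F s,r,z [ 0.07 -0.48  1.16] T [0.02 0.03 0.05] gap 0.3985 yaw 12.28
  r 20 101 z [194.3 195.6 196.5] s [56.6 72.4] 24.9
  r 25 243 z [191.2 194.8 196.3] s [56.6 72.4] 30.0
  r 30 111 z [190.6 193.7 194.7] s [57.2 71.8] 35.0
  r 35 88 z [193.3 194.  194.9] s [60.6 69.1] 39.9
  r 40 95 z [193.1 194.1 194.9] s [60.6 69. ] 44.9
  r 45 92 z [192.9 194.  194.8] s [60.6 69. ] 49.9
  r 50 92 z [193.1 194.1 194.7] s [60.7 69. ] 54.9
  r 55 103 z [193.  194.1 194.9] s [60.7 68.9] 60.0
  r 60 95 z [192.8 193.9 194.8] s [60.8 68.9] 64.9
  r 65 105 z [193.1 194.  194.8] s [60.8 68.9] 70.0
  r 70 99 z [193.2 194.1 195. ] s [60.8 68.9] 75.0
  r 75 28 z [193.1 193.8 195.1] s [60.9 68.9] 79.7
  r 80 107 z [193.4 202.3 203.3] s [60.9 68.8] 85.0
  r 85 159 z [189.4 196.5 202.9] s [60.9 68.9] 87.4
```

View pics/w19.png

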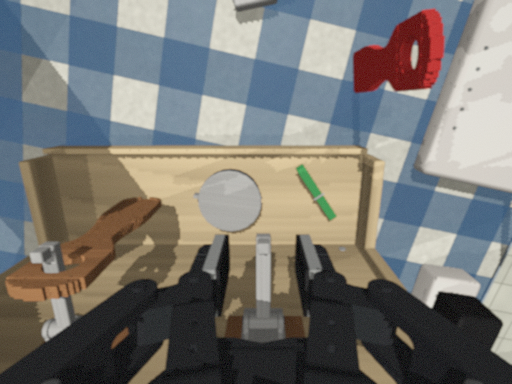

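View pics/s19.png

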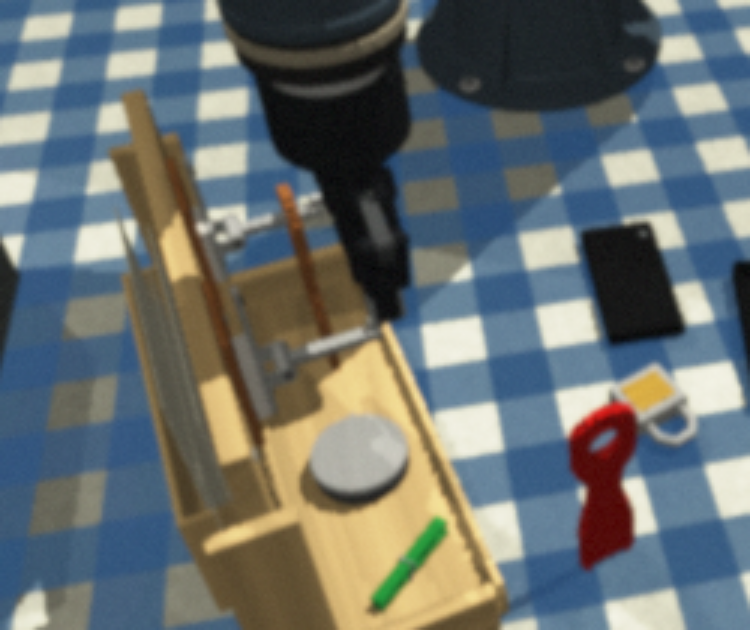

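Emit:
play_rows --pt "0.3 0.1 -15" --pt "0.5 0.1 -28" --pt "0.5 0.1 -33" --pt "0.5 0.1 -33" --pt "0.5 0.1 -33" --yaw '[0,0,0,0,0]'

```text
t: 19.17
ee_pos: [610.3, -190.5, 182.9]
tool_rot: [[0.213, 0.001, 0.977], [-0.977, -0.0, 0.213], [0.0, -1.0, 0.001]]
force: [-0.3, -0.2, 0.4]
finger_gap: 0.4
```

Emit:
play_rows --pt "0 0 0" --pt "0 0 0" --pt "0 0 0" --pt "0 0 0" --pt "0 0 0" --yaw '[0,0,0,0,0]' --hand 0.84

```text
t: 19.58
ee_pos: [610.1, -190.4, 182.1]
tool_rot: [[0.213, 0.0, 0.977], [-0.977, -0.0, 0.213], [0.0, -1.0, 0.0]]
force: [-2.2, -0.5, 1.2]
finger_gap: 0.09
```

```bash
python3 -c "
from h import *
st=rep()
s=viewer.snapshot('wrist');cv2.imwrite('pics/w20.png',cv2.resize(s['color'][180:340,180:340,::-1],None,fx=4,fy=4))
"
```

```text
t 19.58 rack [ 65.3   89.91 182.12] F s,r,z [-2.24  0.02  1.21] T [-0.19  0.43 -0.03] gap 0.0896 yaw 12.31
```

View pics/w20.png

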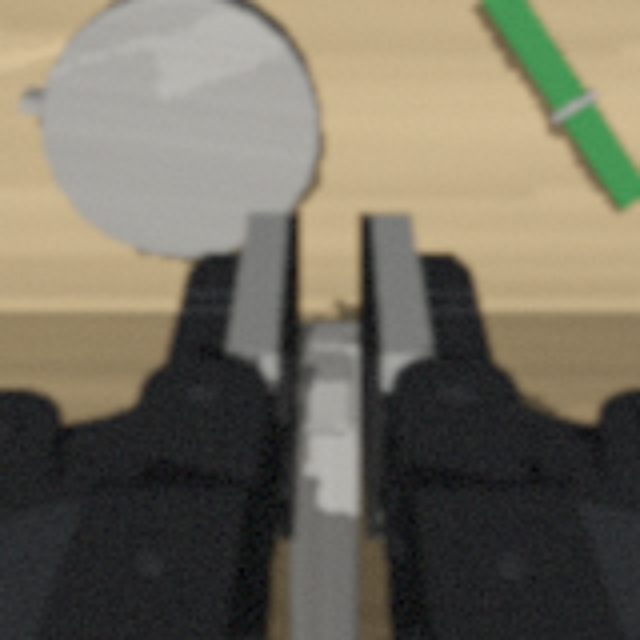

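Emit:
play_rows --pt "0 0 1.5" --pt "0 0 3" --pt "0 -0.2 4.5" --pt "0.05 -0.3 6" --yaw '[0,0,0,0]'

```text
t: 19.97
ee_pos: [610.0, -190.5, 187.6]
tool_rot: [[0.213, -0.001, 0.977], [-0.977, 0.0, 0.213], [-0.0, -1.0, -0.001]]
force: [-1.2, -1.3, -4.4]
finger_gap: 0.084
```

```bash
python3 -c "
from h import *
st=rep()"
```

```text
t 19.97 rack [ 65.12  89.82 187.61] F s,r,z [-1.41 -0.97 -4.41] T [-0.06  0.35 -0.01] gap 0.0844 yaw 12.32
```

Emit:
play_rows --pt "0.1 -0.35 2.9" --pt "0.2 -0.9 5.7" --pt "0.3 -1.5 8.6" --pt "0.5 -2.25 11.3" --pt "0.7 -3.1 14.1" --pt "0.9 -4.2 16.8" --yaw '[0,0,0,0,0,0]'

```text
t: 20.47
ee_pos: [611.0, -194.8, 204.8]
tool_rot: [[0.213, -0.0, 0.977], [-0.977, 0.0, 0.213], [-0.0, -1.0, -0.0]]
force: [-2.7, 0.4, -6.0]
finger_gap: 0.087
```

```bash
python3 -c "
from h import *
st=rep()
s=viewer.snapshot('wrist');save(s,'w21')
P=cloud(s,st);Q=to_rack(P)
k=(abs(Q[...,0]-64.9)<3)&(Q[...,1]>20)&(Q[...,1]<95)&(Q[...,2]>170)&(Q[...,2]<235)
q=Q[k]
for lo in range(20,95,5):
    g=q[(q[:,1]>=lo)&(q[:,1]<lo+5)]
    if len(g):print('  r',lo,len(g),np.median(g[:,1]).round(1),'z',np.percentile(g[:,2],[5,50,95]).round(1))
"
```

```text
t 20.47 rack [ 65.22  85.44 204.83] F s,r,z [-2.59  0.99 -6.01] T [ 0.24  0.56 -0.01] gap 0.087 yaw 12.32
  r 20 41 23.2 z [195.6 196.3 197.2]
  r 25 65 26.9 z [195.7 196.6 197.3]
  r 30 52 32.3 z [197.  197.7 198.9]
  r 35 48 37.6 z [198.5 199.7 200.3]
  r 40 51 42.4 z [200.4 201.2 202.2]
  r 45 56 47.5 z [202.1 203.  204.2]
  r 50 58 52.7 z [203.6 204.8 205.8]
  r 55 65 57.6 z [205.6 206.5 207.6]
  r 60 68 62.6 z [207.  208.3 209.3]
  r 65 1 65.1 z [209.4 209.4 209.4]
  r 70 36 74.2 z [220.3 221.1 221.9]
  r 75 118 78.4 z [220.4 222.1 223.2]
  r 80 249 81.8 z [209.5 215.5 221.3]
  r 85 8 86.4 z [215.3 224.9 234.4]
  r 90 11 91.9 z [214.9 231.9 232.6]
```

Emit:
play_rows --pt "0.2 -0.7 2" --pt "0.3 -1.4 3.9" --pt "0.6 -2.6 6.5" --pt "0.9 -3.9 9.1" --pt "1.2 -5.3 11.6" --pt "1.5 -6.8 14.1" --yaw '[0,0,0,0,0,0]'

```text
t: 21.02
ee_pos: [612.5, -201.8, 218.9]
tool_rot: [[0.213, -0.0, 0.977], [-0.977, -0.0, 0.213], [0.0, -1.0, -0.0]]
force: [-1.9, -1.4, -8.0]
finger_gap: 0.089
```

```bash
cat >> h.py <<'E'
def slope(name,c,axis):
    st=rep();s=viewer.snapshot('wrist');save(s,name)
    Q=to_rack(cloud(s,st))
    k=(abs(Q[...,0]-c)<3.2)&(Q[...,1]>axis[0]-15)&(Q[...,1]<95)&(Q[...,2]>axis[1]+4)&(Q[...,2]<265)
    q=Q[k]
    for lo in range(10,95,5):
        g=q[(q[:,1]>=lo)&(q[:,1]<lo+5)]
        if len(g):print('  r',lo,len(g),np.median(g[:,1]).round(1),'z',np.percentile(g[:,2],[5,50,95]).round(1))
E
python3 -c "
from h import *
slope('w22',64.9,(25,190.5))
"
```

```text
t 21.02 rack [ 65.2   78.25 218.89] F s,r,z [-2.19 -0.92 -8.04] T [-0.11  0.52  0.01] gap 0.0892 yaw 12.31
  r 10 216 12.9 z [195.6 204.4 212.5]
  r 20 39 23.5 z [195.8 196.6 197.3]
  r 25 41 26.6 z [196.5 197.4 198.5]
  r 30 39 32.2 z [199.1 200.6 202.1]
  r 35 36 37.4 z [202.5 203.8 205.1]
  r 40 40 42.6 z [206.  207.3 208.6]
  r 45 46 47.4 z [208.8 210.1 211.9]
  r 50 36 52.2 z [212.4 213.3 214.9]
  r 65 63 68.1 z [232.4 233.6 250.8]
  r 70 219 72.8 z [227.9 232.2 248.1]
  r 75 163 76.9 z [223.  226.  249.2]
  r 80 34 82.5 z [227.2 246.5 257.4]
  r 85 43 88.3 z [226.6 245.2 257.5]
```

Emit:
play_rows --pt "0.3 -1.2 1.2" --pt "0.5 -2.3 2.5" --pt "0.8 -3.5 3.8" --pt "1 -4.6 5.1" --pt "1.5 -6.9 7.5" --pt "2 -9.2 9.9" --yaw '[0,0,0,0,0,0]'

```text
t: 21.57
ee_pos: [614.5, -210.8, 228.8]
tool_rot: [[0.214, -0.0, 0.977], [-0.977, 0.0, 0.214], [-0.0, -1.0, -0.0]]
force: [-3.1, 0.4, -7.4]
finger_gap: 0.087
```

```bash
python3 -c "
from h import *
slope('w23',64.9,(25,190.5))
"
```

```text
t 21.57 rack [ 65.23  69.01 228.79] F s,r,z [-2.96  1.02 -7.39] T [ 0.31  0.62 -0.09] gap 0.0866 yaw 12.33
  r 10 432 12.5 z [196.7 215.6 230.9]
  r 20 39 23.2 z [195.5 196.6 197.4]
  r 25 23 27.6 z [196.9 199.2 200.8]
  r 30 27 32.4 z [201.9 204.2 206.4]
  r 35 1 35.1 z [207.2 207.2 207.2]
  r 55 32 58.8 z [240.  241.8 261.5]
  r 60 182 62.7 z [238.5 241.5 259.2]
  r 65 188 67.6 z [233.7 236.6 257.9]
  r 70 55 70.8 z [232.1 234.1 257.5]
  r 75 23 77.4 z [236.5 254.  255.8]
  r 80 16 80.4 z [236.1 251.8 264.1]
```

View pics/w23.png

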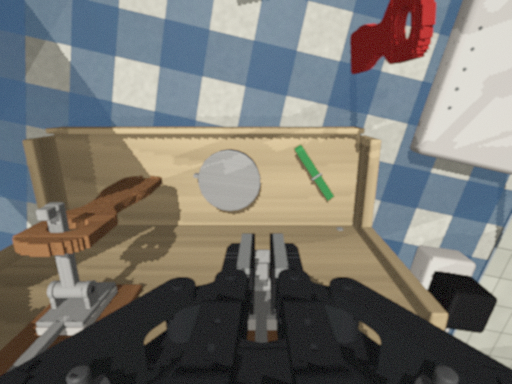

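Emit:
play_rows --pt "0.5 -2.3 2" --pt "1.1 -4.9 3.9" --pt "1.6 -7.3 5.8" --pt "2.2 -10.1 7.5" --pt "2.8 -12.7 9.1" --pt "3.4 -15.5 10.5" --yaw '[0,0,0,0,0,0]'

```text
t: 22.12
ee_pos: [618.1, -226.5, 239.4]
tool_rot: [[0.213, 0.0, 0.977], [-0.977, 0.0, 0.213], [-0.0, -1.0, 0.0]]
force: [-4.5, 2.9, -4.1]
finger_gap: 0.082
```

```bash
python3 -c "
from h import *
slope('w24',64.9,(25,190.5))
"
```

```text
t 22.12 rack [ 65.32  52.98 239.38] F s,r,z [-3.76  3.77 -4.1 ] T [ 0.69  0.76 -0.02] gap 0.0816 yaw 12.32
  r 10 722 12.3 z [205.3 237.  257.9]
  r 40 30 44.5 z [250.  250.7 254.1]
  r 45 153 47.5 z [247.4 249.3 252.2]
  r 50 148 52.6 z [244.7 246.4 250.6]
  r 55 77 56.3 z [242.9 244.5 249.4]
  r 60 24 64.2 z [247.  249.4 263.9]
```

Emit:
play_rows --pt "0.7 -3.2 1.6" --pt "1.4 -6.3 3" --pt "2.1 -9.6 4.1" --pt "2.8 -12.8 5" --pt "3.4 -15.5 5.6" --pt "3.9 -17.8 6" --yaw '[0,0,0,0,0,0]'

```text
t: 22.67
ee_pos: [622.0, -244.4, 245.3]
tool_rot: [[0.213, 0.0, 0.977], [-0.977, 0.0, 0.213], [0.0, -1.0, 0.0]]
force: [-4.4, 3.1, -3.0]
finger_gap: 0.088
```

```bash
python3 -c "
from h import *
slope('w25',64.9,(25,190.5))
"
```

```text
t 22.67 rack [ 65.29  34.66 245.31] F s,r,z [-3.59  3.98 -2.97] T [ 0.93  0.91 -0.01] gap 0.0879 yaw 12.32
  r 10 390 12.2 z [233.  249.9 259. ]
  r 20 1 24.4 z [260.5 260.5 260.5]
  r 25 118 28.4 z [196.7 253.3 259.7]
  r 30 207 32.5 z [205.4 251.9 256.7]
  r 35 221 37.7 z [226.4 250.5 253.2]
  r 40 62 40.5 z [246.3 250.4 256.2]
  r 45 10 46.0 z [251.1 257.8 263.9]
```

View pics/w25.png

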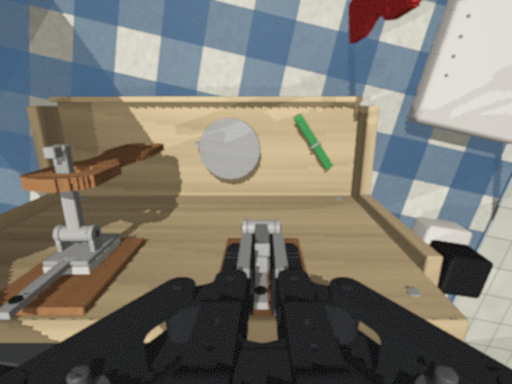

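Emit:
play_rows --pt "0 0 0" --pt "0 0 0" --pt "0 0 0" --pt "-1 5 0" --pt "-3 14 0" --pt "-6 27 0" --pt "-6 27 0" --yaw '[0,0,0,0,0,0,0]' --hand 0.3

```text
t: 23.3
ee_pos: [615.7, -214.7, 245.6]
tool_rot: [[0.215, 0.001, 0.977], [-0.977, 0.0, 0.215], [-0.0, -1.0, 0.001]]
force: [0.1, 0.3, -0.1]
finger_gap: 0.357
```

Emit:
play_rows --pt "0 0 -4" --pt "0 0 -8" --pt "0 0 -12" --pt "0 0 -12" --pt "0 0 -12" --yaw '[0,0,0,0,0]' --hand 1

```text
t: 23.72
ee_pos: [615.6, -217.3, 232.6]
tool_rot: [[0.213, -0.001, 0.977], [-0.977, 0.0, 0.213], [-0.0, -1.0, -0.001]]
force: [-0.7, 0.8, -1.0]
finger_gap: 0.001
```

```bash
python3 -c "
from h import *
slope('w26',64.9,(25,190.5))
"
```

```text
t 23.72 rack [ 64.91  62.46 232.58] F s,r,z [-0.51  0.98 -1.04] T [ 0.02 -0.02 -0.05] gap 0.001 yaw 12.3
  r 10 83 12.7 z [238.3 241.1 243.6]
  r 25 67 28.2 z [252.3 253.4 253.9]
  r 30 98 32.6 z [251.  252.5 253.5]
  r 35 15 35.6 z [251.1 251.5 252.1]
  r 70 396 73.8 z [239.2 253.2 264.1]
```

View pics/w26.png

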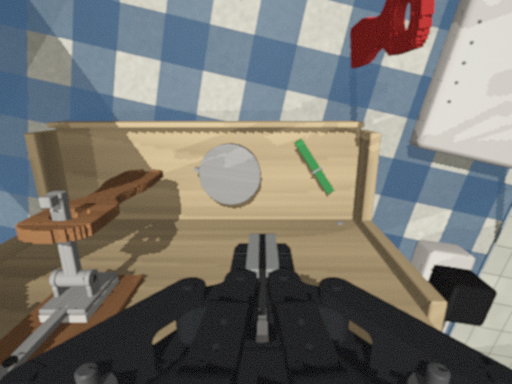

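Emit:
play_rows --pt "0.6 -3 0" --pt "1.5 -7 0" --pt "2.2 -10 0" --pt "2.7 -12.2 0" --pt "3 -13.7 0" --pt "3.2 -14.7 0" --pt "3.4 -15.6 0" --pt "3.4 -15.6 0" --yaw '[0,0,0,0,0,0,0,0]'

```text
t: 24.43
ee_pos: [619.3, -232.7, 233.2]
tool_rot: [[0.213, 0.0, 0.977], [-0.977, 0.0, 0.213], [-0.0, -1.0, 0.0]]
force: [-0.8, 2.4, 3.3]
finger_gap: 0.003
```

Emit:
play_rows --pt "0.2 -1 0" --pt "0.4 -2 0" --pt "0.6 -2.9 0" --pt "0.6 -2.9 0" --yaw '[0,0,0,0]'

```text
t: 24.77
ee_pos: [619.9, -235.7, 233.1]
tool_rot: [[0.213, -0.0, 0.977], [-0.977, -0.0, 0.213], [0.0, -1.0, -0.0]]
force: [-0.7, 3.8, 2.6]
finger_gap: 0.0
```

Emit:
play_rows --pt "0.2 -0.8 0" --pt "0.35 -1.6 0" --pt "0.45 -2 0" --pt "0.45 -2 0" --yaw '[0,0,0,0]'

```text
t: 25.1
ee_pos: [620.3, -237.7, 233.1]
tool_rot: [[0.213, -0.0, 0.977], [-0.977, -0.0, 0.213], [0.0, -1.0, -0.0]]
force: [-0.8, 3.4, 1.5]
finger_gap: 0.003
```

Emit:
play_rows --pt "0.15 -0.6 0" --pt "0.25 -1 0" --pt "0.25 -1 0" --yaw '[0,0,0]'

```text
t: 25.35
ee_pos: [620.5, -238.7, 233.1]
tool_rot: [[0.213, -0.0, 0.977], [-0.977, -0.0, 0.213], [-0.0, -1.0, -0.0]]
force: [0.1, 3.0, 2.3]
finger_gap: 0.0
```

Emit:
play_rows --pt "0.1 -0.4 0" --pt "0.15 -0.7 0" --pt "0.15 -0.7 0" --yaw '[0,0,0]'

```text
t: 25.6
ee_pos: [620.7, -239.3, 233.1]
tool_rot: [[0.213, 0.0, 0.977], [-0.977, -0.0, 0.213], [0.0, -1.0, 0.0]]
force: [-0.5, 3.7, 4.2]
finger_gap: 0.001
```

Emit:
play_rows --pt "0.1 -0.4 0" --pt "0.15 -0.7 0" --pt "0.15 -0.7 0" --yaw '[0,0,0]'

```text
t: 25.85
ee_pos: [620.9, -240.0, 233.1]
tool_rot: [[0.213, 0.0, 0.977], [-0.977, -0.0, 0.213], [0.0, -1.0, -0.0]]
force: [-0.6, 2.4, 2.7]
finger_gap: -0.002
```

Emit:
play_rows --pt "0.1 -0.4 0" --pt "0.15 -0.7 0" --pt "0.15 -0.7 0" --yaw '[0,0,0]'

```text
t: 26.1
ee_pos: [621.0, -240.7, 233.1]
tool_rot: [[0.213, -0.0, 0.977], [-0.977, 0.0, 0.213], [-0.0, -1.0, -0.0]]
force: [-0.9, 2.8, 3.4]
finger_gap: 0.002
```

Emit:
play_rows --pt "0.1 -0.3 0" --pt "0.1 -0.6 0" --pt "0.1 -0.6 0" --yaw '[0,0,0]'

```text
t: 26.35
ee_pos: [621.1, -241.2, 233.1]
tool_rot: [[0.213, -0.0, 0.977], [-0.977, 0.0, 0.213], [-0.0, -1.0, -0.0]]
force: [-1.1, 4.6, 2.8]
finger_gap: 0.003
```

Emit:
play_rows --pt "0.1 -0.3 0" --pt "0.1 -0.6 0" --pt "0.1 -0.6 0" --yaw '[0,0,0]'

```text
t: 26.6
ee_pos: [621.2, -241.7, 233.1]
tool_rot: [[0.214, -0.0, 0.977], [-0.977, 0.0, 0.214], [-0.0, -1.0, 0.0]]
force: [-1.2, 6.2, 3.7]
finger_gap: 0.002
```

Emit:
play_rows --pt "0.1 -0.3 0" --pt "0.1 -0.6 0" --pt "0.1 -0.6 0" --yaw '[0,0,0]'

```text
t: 26.85
ee_pos: [621.3, -242.1, 233.1]
tool_rot: [[0.214, -0.0, 0.977], [-0.977, 0.001, 0.214], [-0.001, -1.0, 0.0]]
force: [-2.2, 6.9, 2.6]
finger_gap: 0.002
```

```bash
python3 -c "
from h import *
slope('w27',64.9,(25,190.5))
"
```

```text
t 26.85 rack [ 65.09  37.01 233.09] F s,r,z [-0.68  7.2   2.64] T [ 1.41  0.24 -0.04] gap 0.0016 yaw 12.33
  r 10 87 11.5 z [253.5 257.1 258.6]
  r 45 384 48.4 z [239.4 253.4 263.8]
```

View pics/w27.png

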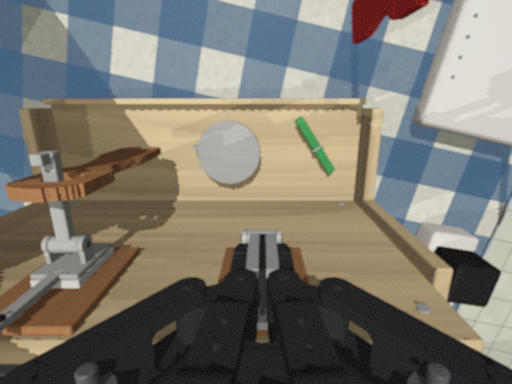

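Emit:
play_rows --pt "0.1 -0.4 0" --pt "0.15 -0.7 0" --pt "0.15 -0.7 0" --yaw '[0,0,0]'

```text
t: 27.15
ee_pos: [621.4, -242.6, 233.1]
tool_rot: [[0.214, -0.0, 0.977], [-0.977, 0.001, 0.214], [-0.001, -1.0, 0.0]]
force: [-2.0, 9.1, 4.8]
finger_gap: -0.0
```

Emit:
play_rows --pt "0.1 -0.3 0" --pt "0.1 -0.5 0" --pt "0.1 -0.5 0" --pt "0.1 -0.5 0" --yaw '[0,0,0,0]'

```text
t: 27.48
ee_pos: [621.5, -242.9, 233.1]
tool_rot: [[0.214, -0.0, 0.977], [-0.977, 0.001, 0.214], [-0.001, -1.0, 0.0]]
force: [-2.4, 9.5, 3.6]
finger_gap: 0.005
```

Emit:
play_rows --pt "-0.6 3 0" --pt "-4 18 0" --pt "-10 45 20" --pt "-18 80 60" --pt "-18 80 80" --pt "-18 80 80" --pt "-18 80 80" --yaw '[0,0,0,0,0,0,0]'

```text
t: 28.07
ee_pos: [604.3, -163.7, 314.7]
tool_rot: [[0.214, 0.003, 0.977], [-0.977, -0.002, 0.214], [0.002, -1.0, 0.003]]
force: [-0.0, 0.1, -0.8]
finger_gap: 0.004
```

```bash
python3 -c "
from h import *
slope('w28',64.9,(25,190.5))
for n in('scene','top'):
    s=viewer.snapshot(n);np.savez('/tmp/e_'+n,P=cloud(s),c=s['color'])
    r=(slice(100,310),slice(40,290)) if n=='scene' else (slice(90,260),slice(230,430))
    cv2.imwrite('pics/e_'+n+'.png',cv2.resize(s['color'][r][...,::-1],None,fx=3,fy=3))
    Q=to_rack(cloud(s));k=(abs(Q[...,0]-64.9)<3.5)&(Q[...,1]>5)&(Q[...,1]<60)&(Q[...,2]>205);q=Q[k]
    q=q[np.argsort(q[:,1])];print(n,[tuple(x) for x in q[:,1:].round(0).astype(int)])
"
```

```text
t 28.07 rack [ 65.34 117.27 314.71] F s,r,z [ 0.01  0.09 -0.79] T [-0.03 -0.02 -0.03] gap 0.0037 yaw 12.36
  r 10 85 12.6 z [251.7 255.7 259.1]
  r 15 38 17.5 z [251.3 252.3 253.3]
  r 20 33 22.4 z [251.6 252.3 253. ]
  r 25 1 25.3 z [253.5 253.5 253.5]
scene [(np.int64(5), np.int64(208)), (np.int64(6), np.int64(208)), (np.int64(7), np.int64(208)), (np.int64(7), np.int64(208)), (np.int64(8), np.int64(207)), (np.int64(8), np.int64(207)), (np.int64(9), np.int64(206)), (np.int64(9), np.int64(249)), (np.int64(9), np.int64(256)), (np.int64(10), np.int64(256)), (np.int64(10), np.int64(257)), (np.int64(10), np.int64(254)), (np.int64(10), np.int64(209)), (np.int64(10), np.int64(233)), (np.int64(11), np.int64(257)), (np.int64(12), np.int64(256)), (np.int64(12), np.int64(216)), (np.int64(12), np.int64(240)), (np.int64(12), np.int64(247)), (np.int64(12), np.int64(255)), (np.int64(13), np.int64(211)), (np.int64(13), np.int64(227)), (np.int64(13), np.int64(257)), (np.int64(13), np.int64(245)), (np.int64(13), np.int64(250)), (np.int64(14), np.int64(250)), (np.int64(15), np.int64(249)), (np.int64(1
[... 1091 characters left out ...]
), np.int64(823)), (np.int64(57), np.int64(825)), (np.int64(57), np.int64(823)), (np.int64(57), np.int64(824)), (np.int64(57), np.int64(824)), (np.int64(58), np.int64(825)), (np.int64(58), np.int64(825)), (np.int64(58), np.int64(824)), (np.int64(58), np.int64(823)), (np.int64(58), np.int64(826)), (np.int64(58), np.int64(824)), (np.int64(59), np.int64(824)), (np.int64(59), np.int64(824)), (np.int64(59), np.int64(825)), (np.int64(59), np.int64(823)), (np.int64(59), np.int64(825)), (np.int64(59), np.int64(823)), (np.int64(59), np.int64(826)), (np.int64(59), np.int64(826)), (np.int64(59), np.int64(824)), (np.int64(60), np.int64(825)), (np.int64(60), np.int64(825)), (np.int64(60), np.int64(823))]
```

View pics/w28.png

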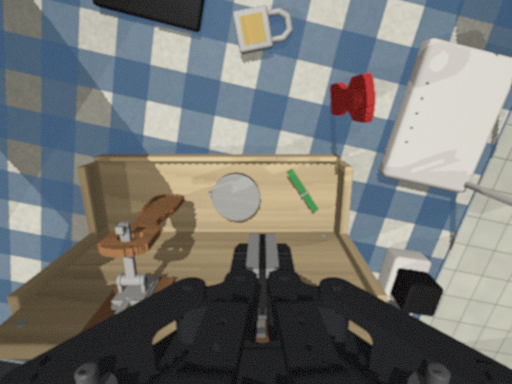

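View pics/e_scene.png

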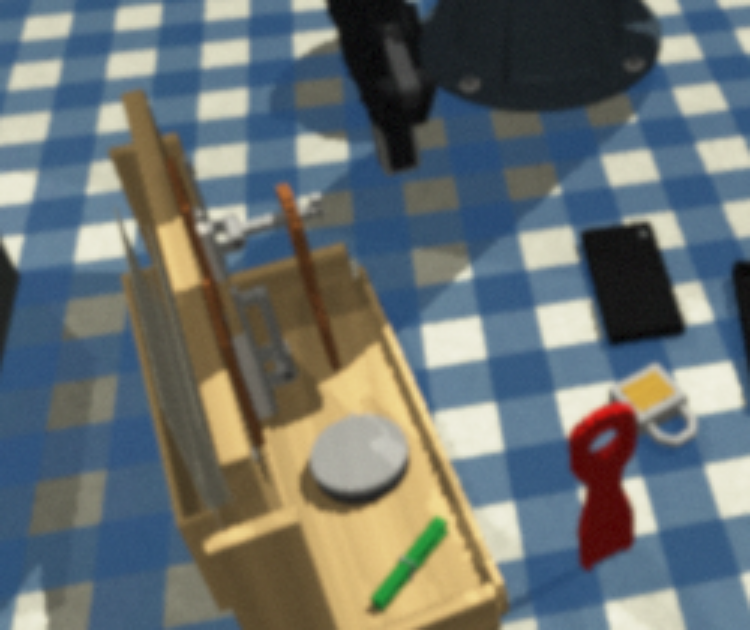

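Emit:
play_rows --pt "-20 -4 0" --pt "-40 -8 0" --pt "-60 -13 0" --pt "-60 -13 0" --pt "-60 -13 0" --pt "-60 -13 0" --yaw '[0,0,0,0,0,0]' --hand -1

```text
t: 28.72
ee_pos: [543.5, -177.0, 312.4]
tool_rot: [[0.213, -0.001, 0.977], [-0.977, 0.0, 0.213], [-0.0, -1.0, -0.001]]
force: [1.0, -0.3, 0.2]
finger_gap: 0.849
```

```bash
python3 -c "
from h import *
slope('w29',64.9,(25,190.5))
slope('w30',-64.3,(20.7,194.5))
"
```

```text
t 28.72 rack [  3.13 117.28 312.41] F s,r,z [ 0.97 -0.47  0.22] T [0.04 0.03 0.  ] gap 0.8486 yaw 12.28
  r 10 133 12.7 z [200.4 251.8 258.7]
  r 15 36 17.6 z [251.5 252.4 253.6]
  r 20 37 22.5 z [251.6 252.5 253.2]
  r 25 312 28.2 z [199.4 231.7 252.7]
t 28.77 rack [  3.44 117.36 312.39] F s,r,z [ 0.9  0.6 -0.7] T [-0.04 -0.04 -0.03] gap 0.9286 yaw 12.3
  r 10 47 10.4 z [204.2 251.7 256.4]
  r 15 8 18.8 z [198.6 199.2 200.1]
  r 20 31 22.9 z [199.  200.1 201. ]
  r 25 5 28.7 z [198.5 198.7 199.4]
  r 30 9 33.1 z [198.6 198.7 199.4]
  r 35 8 36.3 z [198.6 198.9 199.5]
  r 40 8 42.4 z [198.5 198.9 199.4]
  r 45 9 47.2 z [198.7 198.9 199.3]
  r 55 18 59.2 z [213.6 214.8 215.6]
  r 60 43 63.1 z [202.3 214.3 215.6]
  r 65 58 65.6 z [198.8 206.  213.9]
  r 70 7 72.3 z [198.5 198.6 199.1]
  r 75 28 78.3 z [205.6 206.1 207.2]
  r 80 45 83.0 z [200.7 206.  207.4]
```

View pics/w29.png

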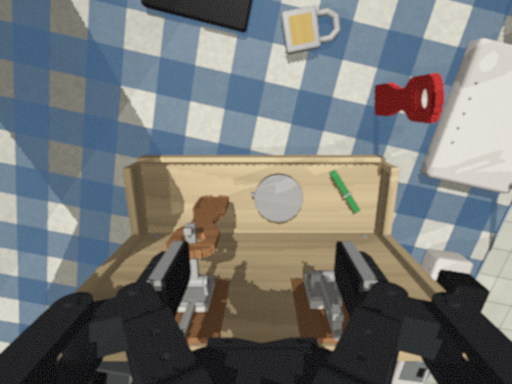

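```bash
python3 -c "
from h import *
st=rep();s=viewer.snapshot('wrist');Q=to_rack(cloud(s,st))
k=(abs(Q[...,0]-64.9)<3.2)&(Q[...,1]>24)&(Q[...,1]<40)&(Q[...,2]>203)&(Q[...,2]<250)
q=Q[k];p=np.polyfit(q[:,2],q[:,1],1);print(len(q),p,np.std(q[:,1]-np.polyval(p,q[:,2])))
# reference: board front plane tilt
k=(abs(Q[...,0])<30)&(Q[...,1]>-12)&(Q[...,1]<-2)&(Q[...,2]>60)&(Q[...,2]<235)
q=Q[k];print(len(q),np.polyfit(q[:,2],q[:,1],1))
"
```

```text
t 28.82 rack [  3.58 117.45 312.38] F s,r,z [-0.54 -0.38 -0.08] T [0.01 0.01 0.  ] gap 0.9941 yaw 12.32
225 [-1.54463553e-03  2.84986846e+01] 0.41534210164949414
4789 [-1.10158194e-04 -5.96825297e+00]
```

Front face of the emptied arm is upright to within 0.002 rad, the spare is level, and the horn hangs clear of the gripper. Handing in.

```bash
python3 -c "
from plant import finish_job
print(finish_job())"
```

```text
the job is handed in; nothing more can be done
None
```

The job is done and handed in. The spare hook is fully out, the shoe horn hangs from it by its eye, and the emptied hook is folded flat against its plate. Total time was about 29 s.

- **Spare hook:** I pinched the tip and turned it halfway out, then pressed it down with closed fingers until the force rose at the stop. The last camera check showed the arm level along its whole length, at a height of about 198–199 mm.
- **Shoe horn:** I gripped it by the head, lifted it over the lip and carried it across. I lowered it until it touched the new arm and let go about 41 mm out from the hinge. The last pictures show it still hanging there.
- **Emptied hook:** I pinched and raised it to nearly upright, then pushed it flat with closed fingers. The last depth check put its front face within 0.002 rad of upright, with the lip on the tongue.
- **Forces on the tape:** The highest I read was 12.7 N on the spare hook, when the pinch drifted off its arc. That is close to the 14 N limit; I let go at once and finished by pushing instead. The push to each stop peaked at about 9.6 N. Forces were read only at the end of each move, so brief peaks in between were not seen.
- **Bystanders:** The arm touched none of them. In the last pictures the polish tin, clothes peg, padlock and red look-alike appear unmoved.
- **Failed checks:** None of the final checks failed. The top camera could not see the emptied hook at the end because the robot blocked its view, so I relied on the wrist and scene cameras, which agreed.

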